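# Lay out the soldering boards under the magnifier lamp

## Task

Set out all the soldering boards for inspection: first swing the magnifier lamp sideways so that no part of it hangs over the stand, move the charcoal block from the stand to the cork mat, and lean every board, side by side and each in its own place, squarely in the stand, long side up, foot behind the brass strip and back on the rail. Only then swing the lamp back so that its lens is over the middle of the stand, leave it there, and leave everything else on the bench alone.

Things in the scene. Friction and masses are not known exactly. Their poses are not given: they have to be found in the camera images.
- stand: Inspection stand, fixed. Origin: on the table under it. x = from toe strip to rail (away from the robot), y = along the rail, z up. Grey base plate 8 mm thick (x -67 to +58 mm, y -190 to +190 mm). A board leaning properly slopes 45 degrees, rising away from the robot. Room for three boards side by side: y about -100, 0, +100 mm leaves room for the fingers.
- stand_toe (a point): Middle of the brass toe strip's top edge, z = 21 mm; the strip runs along the stand's y on the base plate, 8 mm thick and 13 mm high, its inner face (towards the rail) at x = -45 mm in the stand's frame.
- stand_rail (a point): Middle of the steel leaning rail's axis: a 12 mm round bar along the stand's y, at x = +27.8, z = 63.9 mm in the stand's frame, on a 14 mm wide post at each end (y = +-178 mm).
- stand_mid (a point): The middle of the stand: x = 6, y = 0, z = 50 mm in the stand's frame. The centre of the rear (rail-side) face of a properly leaning board lies on the line through this point along the stand's y.
- lamp_hinge (a point): Point on the vertical hinge axis of the magnifier lamp, at the top of its red post, 212 mm above the table.
- lamp_arm (a joint): Swing of the lamp's arm about the hinge, rad, stops at -1.25 and +1.25. Growing = anticlockwise from above. At 0 the arm points along the stand's -x (within 0.05 rad); positive brings the lens over the stand, negative to the left of it. Stiff (0.8 N m, some 2.5 N at the handle); it stays where it is left. The arm is 210 to 226 mm above the table.
- lamp_lens (a point): Centre of the lamp's lens, 255 mm from the hinge axis; the white ring round it is 150 mm across, its top 228 mm and its underside 206 mm above the table.
- lamp_handle (a point): Orange upright round handle at the lamp's outer end, 18 mm across, 345 mm from the hinge axis, standing free from 224 to 284 mm above the table; this point is on its axis at 254 mm, where it is best pinched from above.
- board1: Ceramic soldering board, pale slab 120 x 60 x 12 mm with a grooved grid on its top face, 0.14 kg (varies), flat on the bench at the start. Origin: centre of its underside; x along its 120 mm length, y along its 60 mm width, z its thickness (towards the gridded face). Two or three of the four boards are present.
- board2: Ceramic soldering board, pale slab 120 x 60 x 12 mm with a grooved grid on its top face, 0.14 kg (varies), flat on the bench at the start. Origin: centre of its underside; x along its 120 mm length, y along its 60 mm width, z its thickness (towards the gridded face). Two or three of the four boards are present.
- board3: Ceramic soldering board, pale slab 120 x 60 x 12 mm with a grooved grid on its top face, 0.14 kg (varies), flat on the bench at the start. Origin: centre of its underside; x along its 120 mm length, y along its 60 mm width, z its thickness (towards the gridded face). Two or three of the four boards are present.
- board4: Ceramic soldering board, pale slab 120 x 60 x 12 mm with a grooved grid on its top face, 0.14 kg (varies), flat on the bench at the start. Origin: centre of its underside; x along its 120 mm length, y along its 60 mm width, z its thickness (towards the gridded face). Two or three of the four boards are present.
- charcoal: Black charcoal block 50 x 60 x 30 mm (x, y, z), about 0.12 kg. Origin: centre of its underside. At the start it lies in the stand, on the base plate between toe strip and rail, its 60 mm side along the rail.
- mat: Square cork mat 120 x 120 x 4 mm, fixed on the bench. Origin: centre of its underside.
- pliers_red: Bystander: pliers with red handles, about 145 mm long, 14 mm high, lying on the bench. Leave it alone.
- pliers_orange: Bystander: pliers with orange handles, about 145 mm long, lying on the bench. Leave it alone.
- beaker: Bystander: empty glass beaker, 72 mm across, 85 mm tall, standing. Leave it alone.
- bench_block: Bystander: square steel bench block 65 x 65 x 20 mm. Leave it alone.
- bowl: Bystander: small black bowl, 90 mm across, 35 mm tall. Leave it alone.
- flask: Bystander: amber glass bottle, 54 mm across, 110 mm tall, standing. Leave it alone.
- file: Bystander: hand file with a wooden handle, 220 mm long, lying on the bench. Leave it alone.
Mind the look-alikes: they are no part of the job. What is shaped like the board4 but blue or green is not meant.

How it is judged (in metres and radians):
On the way, in this order (a step that is already met when the one before it is completed fails the run):
1. the lamp is swung clear of the stand (lens more than 24 cm from the stand's middle) (horizontal distance between lamp_lens and stand_mid above 0.24 m), for 0.2 s.
2. the charcoal block is on the mat and all the boards present lean in the stand, with the lamp still clear (horizontal distance between lamp_lens and stand_mid above 0.2 m and horizontal distance between charcoal and mat below 0.035 m and height (world z) of charcoal below 0.045 m and linear speed of each of charcoal, board1, board2, board3, board4 below 0.03 m/s and angle between the z axis of board1 and the z axis of stand, either way round between 0.6 and 1 rad and angle between the y axis of each of board1, board2, board3, board4 and the y axis of stand, either way round below 0.2 rad and x of board1 in the frame of stand between -0.015 and 0.028 m and z of board1 in the frame of stand between 0.035 and 0.068 m and y of board1 in the frame of stand between -0.16 and 0.16 m and angle between the z axis of board2 and the z axis of stand, either way round between 0.6 and 1 rad and x of board2 in the frame of stand between -0.015 and 0.028 m and z of board2 in the frame of stand between 0.035 and 0.068 m and y of board2 in the frame of stand between -0.16 and 0.16 m and angle between the z axis of board3 and the z axis of stand, either way round between 0.6 and 1 rad and x of board3 in the frame of stand between -0.015 and 0.028 m and z of board3 in the frame of stand between 0.035 and 0.068 m and y of board3 in the frame of stand between -0.16 and 0.16 m and angle between the z axis of board4 and the z axis of stand, either way round between 0.6 and 1 rad and x of board4 in the frame of stand between -0.015 and 0.028 m and z of board4 in the frame of stand between 0.035 and 0.068 m and y of board4 in the frame of stand between -0.16 and 0.16 m and distance between board1 and board2 above 0.055 m and distance between each of board1, board2 and board3 above 0.055 m and distance between each of board1, board2, board3 and board4 above 0.055 m), for 0.3 s.
3. the lens is over the middle of the stand again (horizontal distance between lamp_lens and stand_mid below 0.045 m), for 0.2 s.
At the end, for the whole second after the job is handed in: Every board present leans at rest in the stand: slope 34 to 57 deg, long side up, square within 0.2 rad, centre within 2 cm of its proper line, 16 cm of the middle, boards 55 mm apart; block within 35 mm of the mat's middle; lens within 45 mm over the stand's middle, still (horizontal distance between lamp_lens and stand_mid below 0.045 m and velocity of joint lamp_arm between -0.05 and 0.05 rad/s and horizontal distance between charcoal and mat below 0.035 m and height (world z) of charcoal below 0.045 m and linear speed of each of charcoal, board1, board2, board3, board4 below 0.03 m/s and angle between the z axis of board1 and the z axis of stand, either way round between 0.6 and 1 rad and angle between the y axis of each of board1, board2, board3, board4 and the y axis of stand, either way round below 0.2 rad and x of board1 in the frame of stand between -0.015 and 0.028 m and z of board1 in the frame of stand between 0.035 and 0.068 m and y of board1 in the frame of stand between -0.16 and 0.16 m and angle between the z axis of board2 and the z axis of stand, either way round between 0.6 and 1 rad and x of board2 in the frame of stand between -0.015 and 0.028 m and z of board2 in the frame of stand between 0.035 and 0.068 m and y of board2 in the frame of stand between -0.16 and 0.16 m and angle between the z axis of board3 and the z axis of stand, either way round between 0.6 and 1 rad and x of board3 in the frame of stand between -0.015 and 0.028 m and z of board3 in the frame of stand between 0.035 and 0.068 m and y of board3 in the frame of stand between -0.16 and 0.16 m and angle between the z axis of board4 and the z axis of stand, either way round between 0.6 and 1 rad and x of board4 in the frame of stand between -0.015 and 0.028 m and z of board4 in the frame of stand between 0.035 and 0.068 m and y of board4 in the frame of stand between -0.16 and 0.16 m and distance between board1 and board2 above 0.055 m and distance between each of board1, board2 and board3 above 0.055 m and distance between each of board1, board2, board3 and board4 above 0.055 m); the robot touches nothing.
It fails at once if a bystander on the bench is moved by more than 4 cm (distance of any of pliers_red, pliers_orange, beaker, bench_block, bowl, flask, file from where it was at the start of the episode above 0.04 m).
Of board1, board2, board3, board4 only 2 to 3 are there at a start; the rules pass over those that are not, and their reading is None.
At some moment in a run one of board1, board2, board3, board4, charcoal may be knocked a few centimetres aside while the robot is not near it.
Once in a run the grip may slacken for a moment while it holds something.
It also fails if it takes over 210 s, if anything falls off the work surface, if the arm or the gripper's body presses on something with over 40 N, if the wrist force passes 120 N, or if a joint passes its speed limit or range.

## Robot

A 6-joint arm with a two-finger parallel gripper is mounted at the origin on the work surface. World frame = base frame: x ahead of the robot, y to its left, z up, the work surface at z = 0. Lengths are in m, angles in degrees, forces in N, time in s.
With the tool pointing down it reaches from about 0.325 to 0.925 m from the base axis. Payload 3.1 kg.
Tool frame: the origin (TCP) lies midway between the tips of the shut fingers; the grasp point (between the pads) lies 19 mm behind it; z points along the fingers, y is the line along which they close (so a half turn about z gives the same grasp; the last joint's range is limited). The gripper opens to 85 mm and grips with 20 to 120 N. Pads are 22 mm wide; open, the fingers measure 114 mm over their backs; the gripper's body (76 mm by 85 mm) begins 54 mm behind the grasp point. The pads swing forward as they close: fully open they stand 13 mm farther back than shut.
Start: joints at [70.52, 12.427, 92.441, -0, 75.132, -6.429], TCP at [0.141, 0.609, 0.231] pointing down, gripper open.
Joint ranges: [-157.48, 157.48], [-44.54, 120.13], [17.64, 146.25], [-64.5, 244.5], [7.68, 150.69], [-147.95, 147.95]. Speed limits (degrees/s): [159.86, 159.86, 180, 180, 180, 180].

## Interface

Orientations are given as [roll, pitch, yaw] about the fixed x, y, z axes, in that order (R = Rz(yaw) Ry(pitch) Rx(roll)).
In Python, from rig import manip, eyes, ticket gives the robot as it stands.
- The arm moves only by the tool play_rows, never from a script. Its argument "series" is a list that holds one entry, the list of rows, each a list of 7 numbers: the finger opening in mm, from 0 to 85.4, then the shift along the tool's x, y, z in units of 40 mm (1.0 is 40 mm), then the turn, a rotation vector about the tool's x, y, z in units of 5 degrees (1.0 is 5 degrees). In form: [[[jaw, x, y, z, ax, ay, az], ...]]. A call has 1 to 8 rows; each row is the pose to reach, as a shift and turn from the pose commanded when the call began, along the tool's axes at that moment; what a row does not reach only later rows make up. A row lasts 1/12 s, in which the tool goes at most 41.7 mm and 7.16 degrees, less where a joint would pass 70% of its speed; a pose out of reach is approached as far as the arm can. A call with a gripper value outside its range is refused whole. The fingers move at their own pace and stop on an object; the grip force is fixed at half the most. Time passes only in rows, so rows that repeat a pose let the fingers close. It gives the time, the measured TCP pose, the force, the opening and the grip force at its end, in the units of the state.
- manip.observe(): the state, without advancing time (a new reading comes with each control period).
- eyes.capture(name): name is "side" or "top" or "wrist"; returns a dict with "color" (400x640x3 uint8, red, green, blue), "fx", "fy", "cx", "cy" (pixels), "origin" and "attitude" of the camera in the world. Camera axes: x right, y down, z forward; pixel columns grow to the right and rows downward; lengths in m; the calibration is good to about 2 mm. The wrist camera is an equidistant fisheye: a pixel r from the principal point sees the ray r / f radians off the axis. A picture is of the moment at which its call begins. There is no depth.
- ticket.close_job(): hands the job in; it is judged then, once.
The state is a dict: "t": time; "qpos": joint angles; "joint_velocities": joint speeds; "joint_torque": joint torques, N m; "position": TCP position; "tool_rot": TCP orientation; "wrist_force": force on the tool from outside, world axes, zero at the start; "wrist_torque": the same for the moment, N m; "gripper_width": opening from 0.0 (shut) to 1.0 (fully open); "grasp_force": force on a finger pad.
Only numpy, scipy, OpenCV 4.12 (cv2) and the standard library are available. Lean on these libraries where they do the work, as an engineer would, in place of code of your own. Each camera call takes 0.05 s, during which the arm holds its last target. There are 200 camera calls.

## Working session

There is one attempt and no reset: what is moved stays moved. The work goes in short steps, Python scripts to look and compute and a tool call to move; the robot and the scene stay as the last step left them, time stands still between calls to the robot, and variables do not carry over. Pictures are saved under pics/ and viewed, at most 14 in all, crops included, and the job is handed in when it is done.

Besides the shell and the picture viewer there is one more tool, called as a command line: name --argument value ..., lists and objects as JSON in quotes. play_rows: Moves the arm, as the interface text tells. Its arguments: {"type":"object","properties":{"series":{"type":"array","items":{"type":"array","items":{"type":"array","items":{"type":"number"}}}}},"required":["series"]}

```bash
ls; mkdir -p pics; cat > h.py <<'E'
import numpy as np, cv2
from rig import manip, eyes, ticket
from scipy.spatial.transform import Rotation as R
def snap(n,f):
    c=eyes.capture(n); cv2.imwrite('pics/'+f,c['color'][:,:,::-1]); return c
E
python3 - <<'E'
from h import *
for n in('top','side','wrist'):
    c=snap(n,n+'0.png'); print(n,{k:np.round(c[k],4).tolist() if k!='color' else 0 for k in c})
print(manip.observe())
E
```

```text
pics
top {'color': 0, 'fx': 485.9118, 'fy': 485.9118, 'cx': 324.9854, 'cy': 195.1965, 'origin': [0.4308, -0.0183, 1.6806], 'attitude': [-176.2264, 0.5093, -90.1455]}
side {'color': 0, 'fx': 470.8752, 'fy': 470.8752, 'cx': 311.7481, 'cy': 201.1825, 'origin': [0.0344, -1.1591, 1.1517], 'attitude': [-127.6943, 0.8572, -24.6821]}
wrist {'color': 0, 'fx': 309.7069, 'fy': 309.7069, 'cx': 316.0726, 'cy': 195.8528, 'origin': [0.0758, 0.6227, 0.3728], 'attitude': [164.6442, 0.0816, 76.9522]}
{'t': 0.15, 'qpos': array([ 7.05185348e+01,  1.24671411e+01,  9.25097041e+01,  1.15751120e-03,
        7.51317862e+01, -6.42986310e+00]), 'joint_velocities': array([-0.03376303, -0.11559578, -0.2296313 , -0.05428271, -0.05644432,
       -0.06299784]), 'joint_torque': array([ 3.58664693e-04, -3.97450984e+01, -3.04415774e+01, -2.12420427e-04,
        5.91662611e-03, -1.10952638e-05]), 'position': array([0.14091572, 0.60825487, 0.23024349]), 'tool_rot': array([-1.79892177e+02, -1.32764534e-02,  1.66948087e+02]), 'wrist_force': array([-0.63304169, -0.3800572 ,  0.91775473]), 'wrist_torque': array([-0.03678027,  0.00310076, -0.00447041]), 'grasp_force': 0.0, 'gripper_width': 1.000997736464883}
```

View pics/top0.png

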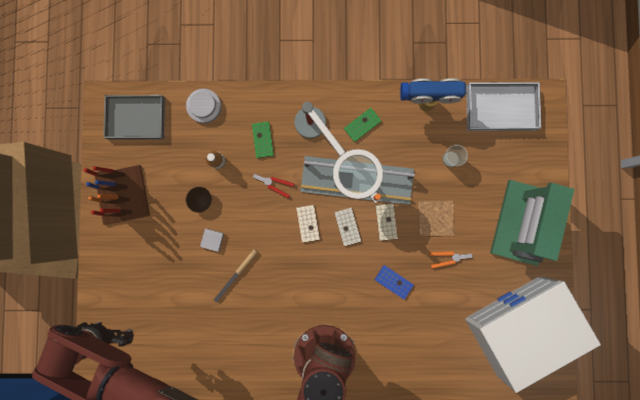

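View pics/side0.png

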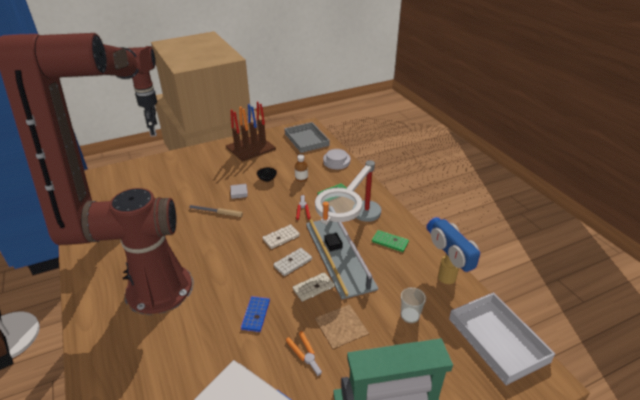

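The top view shows three pale boards at (308,224), (347,227) and (387,222). The look-alikes are blue (394,282) and green (262,139), (362,125), which I rule out by colour. The charcoal is under the lens at about (357,165), the mat is at (436,218), the lamp hinge at (309,108) and the orange handle at (377,198). I'll check these in one close crop.

```bash
cat >> h.py <<'E'
def K(c): return np.array([[c['fx'],0,c['cx']],[0,c['fy'],c['cy']],[0,0,1]])
def px2w(c,u,v,z):
    d=R.from_euler('xyz',c['attitude'],degrees=True).apply(np.linalg.inv(K(c))@[u,v,1])
    o=np.array(c['origin']); return o+d*(z-o[2])/d[2]
def w2px(c,p):
    q=R.from_euler('xyz',c['attitude'],degrees=True).inv().apply(np.array(p)-c['origin']); return K(c)[:2]@(q/q[2])
def boards(c,z=0.012,roi=(280,195,410,252)):
    im=c['color'].astype(int); x0,y0,x1,y1=roi
    m=((im.min(2)>120)&(im.max(2)-im.min(2)<70)).astype(np.uint8); k=np.zeros_like(m); k[y0:y1,x0:x1]=1
    m=cv2.morphologyEx(m*k,cv2.MORPH_CLOSE,np.ones((5,5)))
    out=[]
    for q in cv2.findContours(m,0,2)[0]:
        if cv2.contourArea(q)<250: continue
        w=np.array([px2w(c,*p[0],z)[:2] for p in q],np.float32)
        (x,y),(a,b),t=cv2.minAreaRect(w*1000); 
        if a<b: a,b,t=b,a,t+90
        out.append(np.round([x,y,a,b,(t+90)%180-90],1))
    return out
E
python3 - <<'E'
from h import *
c=snap('top','top1.png')
print(boards(c))
im=c['color'][90:240,285:465,::-1]; cv2.imwrite('pics/crop1.png',cv2.resize(im,(720,600),interpolation=cv2.INTER_CUBIC))
for n,u,v,z in [('hinge',309,108,.212),('lens',358,174,.217),('mat',436,218,.004),('handle',377,197,.254)]: print(n,px2w(c,u,v,z).round(3))
E
```

```text
[array([433.9, -79.8, 120.1,  61.3,  15.7]), array([445.4,  56.5, 120.5,  61.3,   9.3]), array([ 489.4, -187.4,  223.3,  116.7,   38. ])]
hinge [0.796 0.043 0.212]
lens [ 0.591 -0.106  0.217]
mat [ 0.462 -0.385  0.004]
handle [ 0.519 -0.159  0.254]
```

View pics/crop1.png

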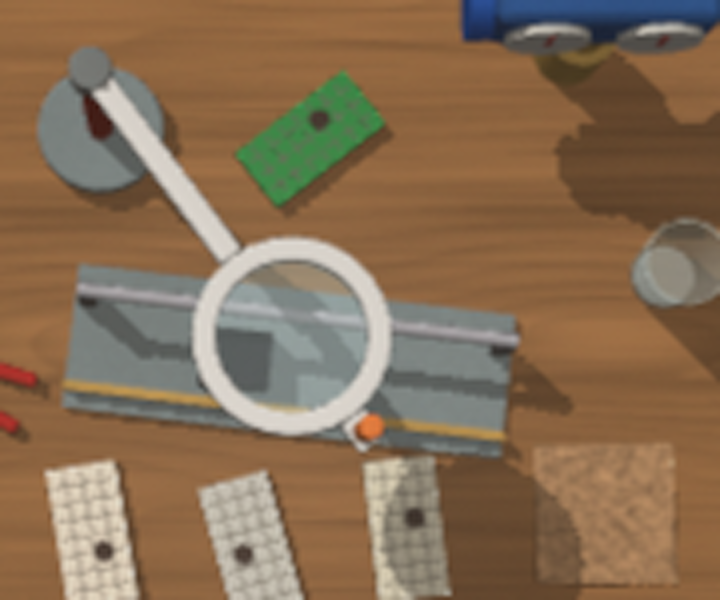

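Crop checked: the three pale gridded boards are the targets. The charcoal shows dark through the lens at crop (245,360), the ring centre is at (292,336) and the orange handle at (370,427). Next I'll compute the geometry.

```bash
cat >> h.py <<'E'
def tool(yaw,tilt=0): # tool down, yaw deg of tool x; tilt: fingers swing outward along -toolx(yaw~180)
    return R.from_euler('z',yaw,degrees=True)*R.from_euler('y',-tilt*np.sign(np.cos(np.radians(yaw))),degrees=True)*R.from_euler('x',180,degrees=True)
def rel(p,Rt,p0=None,R0=None):
    if p0 is None:
        s=manip.observe(); p0=s['position']; R0=R.from_euler('xyz',s['tool_rot'],degrees=True)
    return np.round(np.r_[R0.inv().apply(np.array(p)-p0)/.04,(R0.inv()*Rt).as_rotvec(degrees=True)/5],2).tolist()
E
python3 - <<'E'
from h import *
c=eyes.capture('top')
f=lambda x,y,z:px2w(c,285+x/4-.375,90+y/4-.375,z)
pl=[f(*p,.008)[:2] for p in[(80,265),(515,318),(500,457),(62,408)]]
(x,y),s,t=cv2.minAreaRect(np.float32(pl)*1000); print('plate',x,y,s,t)
a,b=f(80,290,.07),f(518,340,.07); print('rail',a,b,np.linalg.norm(a-b),np.degrees(np.arctan2(*(a-b)[:2])))
a,b=f(65,385,.021),f(505,436,.021); print('toe',a,b,(a+b)/2,np.linalg.norm(a-b),np.degrees(np.arctan2(*(a-b)[:2])))
print('mat',np.mean([f(*p,.004) for p in[(533,446),(675,444),(676,583),(538,583)]],0))
w=[f(*p,.012) for p in[(362,462),(435,455),(450,597),(378,602)]]; print('b3',np.mean(w,0),cv2.minAreaRect(np.float32(w)[:,:2]*1000))
h=f(90,66,.228);l=f(292,336,.217);q=f(370,427,.284);print(h,l,q,np.linalg.norm((l-h)[:2]),np.linalg.norm((q-h)[:2]))
print('char',[f(*p,.038).round(3) for p in[(218,330),(272,333),(268,392)]])
E
```

```text
plate 592.4755249023438 -113.93304443359375 (379.4162292480469, 125.28144073486328) 82.88499450683594
rail [0.64794348 0.0634044  0.07      ] [ 0.60473249 -0.30091695  0.07      ] 0.3668749566487758 6.764070085903726
toe [0.57261853 0.07873619 0.021     ] [ 0.52767528 -0.29722808  0.021     ] [ 0.5501469  -0.10924594  0.021     ] 0.37864102349518636 6.816862535308963
mat [ 0.46134443 -0.38541883  0.004     ]
b3 [ 0.44883546 -0.21316468  0.012     ] ((448.4064025878906, -212.87083435058594), (122.02073669433594, 62.930030822753906), 5.34589147567749)
[0.79763701 0.04783657 0.228     ] [ 0.59249868 -0.10449056  0.217     ] [ 0.51910895 -0.15616286  0.284     ] 0.2555098581423327 0.34524432134803645
char [array([ 0.618, -0.052,  0.038]), array([ 0.615, -0.098,  0.038]), array([ 0.565, -0.094,  0.038])]
```

```bash
python3 - <<'E'
from h import *
print(rel([.519,-.156,.33],tool(173)))
# handle arc in a tool(173) frame, per call of 8
H=np.array([.7976,.0478]);P=lambda a:np.r_[H+.345*np.array([np.cos(np.radians(a)),np.sin(np.radians(a))]),.235]
A=np.linspace(216.2,115,17);T=tool(173)
for k in (0,8):
  print([rel(P(A[k+i]),T,P(A[k]),T)[:2] for i in range(1,9)])
E
```

```text
[-13.52, -16.49, -2.47, -0.01, -0.0, -1.21]
[[0.61, 0.73], [1.14, 1.52], [1.58, 2.37], [1.92, 3.25], [2.16, 4.17], [2.3, 5.12], [2.34, 6.07], [2.27, 7.02]]
[[-0.17, 0.94], [-0.45, 1.85], [-0.83, 2.72], [-1.3, 3.55], [-1.85, 4.32], [-2.49, 5.03], [-3.2, 5.66], [-3.98, 6.2]]
```

play_rows --series '[[[85, -4.5, -5.5, -2.47, 0, 0, 0], [85, -4.5, -5.5, -2.47, 0, 0, 0], [85, -4.5, -5.5, -2.47, 0, 0, 0], [85, -4.5, -5.5, -2.47, 0, 0, 0], [85, -4.5, -5.5, -2.47, 0, 0, 0], [85, -4.5, -5.5, -2.47, 0, 0, 0], [85, -4.5, -5.5, -2.47, 0, 0, 0], [85, -4.5, -5.5, -2.47, 0, 0, 0]]]'

```text
t: 0.92
position: [0.2693, 0.3508, 0.333]
tool_rot: [179.9, 0.3, 166.7]
wrist_force: [1.1, 0.7, 0.1]
gripper_width: 0.997
grasp_force: 0.0
```

play_rows --series '[[[85, -4.5, -5.5, 0, 0, 0, 0], [85, -4.5, -5.5, 0, 0, 0, 0], [85, -4.5, -5.5, 0, 0, 0, 0], [85, -4.5, -5.5, 0, 0, 0, 0], [85, -4.5, -5.5, 0, 0, 0, 0], [85, -4.5, -5.5, 0, 0, 0, 0], [85, -4.5, -5.5, 0, 0, 0, 0], [85, -4.5, -5.5, 0, 0, 0, 0]]]'

```text
t: 1.58
position: [0.3945, 0.0943, 0.3299]
tool_rot: [-179.9, 0.1, 166.5]
wrist_force: [0.3, 0.4, -0.7]
gripper_width: 0.995
grasp_force: 0.0
```

play_rows --series '[[[85, -4.5, -5.5, 0, 0, 0, -1.21], [85, -4.5, -5.5, 0, 0, 0, -1.21], [85, -4.5, -5.5, 0, 0, 0, -1.21], [85, -4.5, -5.5, 0, 0, 0, -1.21], [85, -4.5, -5.5, 0, 0, 0, -1.21], [85, -4.5, -5.5, 0, 0, 0, -1.21], [85, -4.5, -5.5, 0, 0, 0, -1.21], [85, -4.5, -5.5, 0, 0, 0, -1.21]]]'

```text
t: 2.25
position: [0.5203, -0.1607, 0.3287]
tool_rot: [-179.9, -0.0, 172.7]
wrist_force: [-0.4, -0.0, 0.2]
gripper_width: 0.993
grasp_force: 0.0
```

```bash
python3 - <<'E'
from h import *
s=manip.observe(); print(s['t'],s['position'].round(3),s['tool_rot'].round(1),s['qpos'].round(0)); print(rel([.519,-.156,.235],tool(173)))
E
```

```text
2.25 [ 0.52  -0.161  0.329] [-179.9   -0.   172.7] [ -24.   -1.   97.   -0.   84. -107.]
[0.05, 0.12, 2.34, -0.02, -0.0, -0.05]
```

play_rows --series '[[[85, 0.05, 0.12, 0.8, 0, 0, 0], [85, 0.05, 0.12, 1.6, 0, 0, 0], [85, 0.05, 0.12, 2.34, 0, 0, 0], [85, 0.05, 0.12, 2.34, 0, 0, 0], [0, 0.05, 0.12, 2.34, 0, 0, 0], [0, 0.05, 0.12, 2.34, 0, 0, 0], [0, 0.05, 0.12, 2.34, 0, 0, 0], [0, 0.05, 0.12, 2.34, 0, 0, 0]]]'

```text
t: 2.92
position: [0.5184, -0.1514, 0.2394]
tool_rot: [-179.9, 0.3, 173.0]
wrist_force: [-0.0, -0.2, -0.1]
gripper_width: 0.451
grasp_force: 0.0
```

play_rows --series '[[[0, 0, 0, 0, 0, 0, 0], [0, 0, 0, 0, 0, 0, 0], [0, 0, 0, 0, 0, 0, 0], [0, 0, 0, 0, 0, 0, 0]]]'

```text
t: 3.25
position: [0.5166, -0.1531, 0.2388]
tool_rot: [-179.7, 0.1, 173.0]
wrist_force: [-3.6, -3.2, 4.0]
gripper_width: 0.192
grasp_force: 58.4
```

play_rows --series '[[[0, 0.61, 0.73, 0, 0, 0, 0], [0, 1.14, 1.52, 0, 0, 0, 0], [0, 1.58, 2.37, 0, 0, 0, 0], [0, 1.92, 3.25, 0, 0, 0, 0], [0, 2.16, 4.17, 0, 0, 0, 0], [0, 2.3, 5.12, 0, 0, 0, 0], [0, 2.34, 6.07, 0, 0, 0, 0], [0, 2.27, 7.02, 0, 0, 0, 0]]]'

```text
t: 3.92
position: [0.46, 0.1394, 0.2389]
tool_rot: [-179.9, 0.1, 172.9]
wrist_force: [3.6, -6.2, 0.2]
gripper_width: 0.198
grasp_force: 59.9
```

```bash
python3 - <<'E'
from h import *
s=manip.observe(); p=s['position']; print(p.round(3),s['wrist_force'].round(1),s['gripper_width'])
H=np.array([.7976,.0478]);v=p[:2]-H;a0=np.degrees(np.arctan2(v[1],v[0]))%360;r=np.linalg.norm(v);print(a0,r)
P=lambda a:np.r_[H+.345*np.array([np.cos(np.radians(a)),np.sin(np.radians(a))]),p[2]]
print([rel(P(a),tool(173))[:2] for a in np.linspace(a0,115,9)[1:]])
E
```

```text
[0.46  0.139 0.239] [ 3.6 -6.2  0.2] 0.19753089960527545
164.82182426347825 0.3498212244482235
[[-0.3, 0.9], [-0.58, 1.8], [-0.96, 2.65], [-1.42, 3.47], [-1.98, 4.22], [-2.61, 4.92], [-3.31, 5.54], [-4.07, 6.08]]
```

play_rows --series '[[[0, -0.2, 0.9, 0, 0, 0, 0], [0, -0.5, 1.8, 0, 0, 0, 0], [0, -0.9, 2.65, 0, 0, 0, 0], [0, -1.4, 3.47, 0, 0, 0, 0], [0, -1.95, 4.22, 0, 0, 0, 0], [0, -2.6, 4.92, 0, 0, 0, 0], [0, -3.3, 5.54, 0, 0, 0, 0], [0, -4.07, 6.08, 0, 0, 0, 0]]]'

```text
t: 4.58
position: [0.6523, 0.3618, 0.2387]
tool_rot: [-180.0, -0.1, 173.0]
wrist_force: [-6.7, -1.5, 7.7]
gripper_width: 0.195
grasp_force: 60.7
```

play_rows --series '[[[0, 0, 0, 0, 0, 0, 0], [85, 0, 0, 0, 0, 0, 0], [85, 0, 0, 0, 0, 0, 0], [85, 0, 0, 0, 0, 0, 0], [85, 0, 0, 0, 0, 0, 0], [85, 0, 0, -0.8, 0, 0, 0], [85, 0, 0, -1.6, 0, 0, 0], [85, 0, 0, -2.4, 0, 0, 0]]]'

```text
t: 5.25
position: [0.6507, 0.3594, 0.3326]
tool_rot: [-179.9, -0.1, 173.0]
wrist_force: [0.8, 0.3, 0.3]
gripper_width: 0.993
grasp_force: 0.0
```

```bash
python3 - <<'E'
from h import *
c=snap('top','top2.png')
im=c['color'][60:260,220:460,::-1]; cv2.imwrite('pics/crop2.png',cv2.resize(im,(720,600),interpolation=cv2.INTER_CUBIC))
print(boards(c,roi=(280,195,406,252)),rel([.55,-.08,.33],tool(173)))
E
```

```text
[array([434.1, -79.7, 120.6,  61.3,  15.7]), array([444. ,  56.5, 117.8,  61.4,   9.4]), array([ 457.7, -198.8,  145. ,  135.6,   83.2])] [1.23, -11.25, 0.25, 0.07, 0.12, -0.0]
```

View pics/crop2.png

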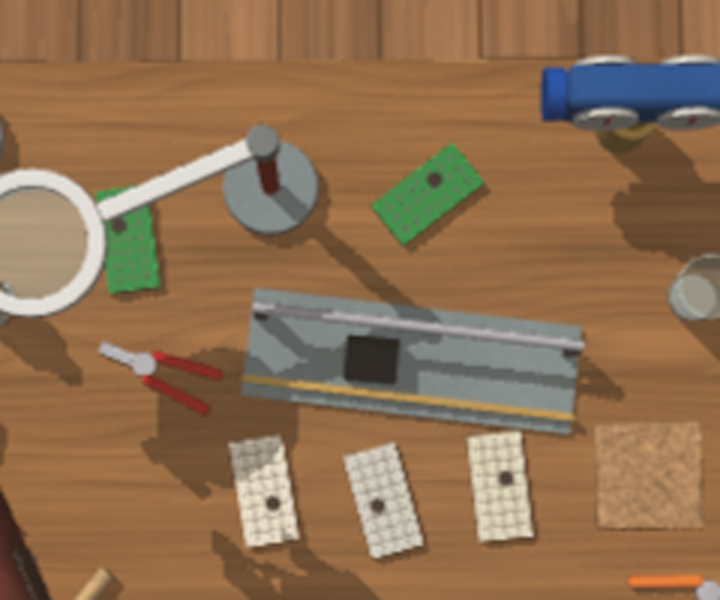

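The lamp is clear, with its ring at crop (33,240). The charcoal stands free at crop (371,361), and the boards are at (264,492), (384,501) and (501,487).

```bash
cat >> h.py <<'E'
def char(c,z=.038,roi=(320,165,365,195)):
    im=c['color'].astype(int); x0,y0,x1,y1=roi; k=np.zeros(im.shape[:2],np.uint8); k[y0:y1,x0:x1]=1
    m=((im.max(2)<62)).astype(np.uint8)*k; m=cv2.morphologyEx(m,cv2.MORPH_OPEN,np.ones((5,5)))
    q=max(cv2.findContours(m,0,2)[0],key=cv2.contourArea)
    w=np.float32([px2w(c,*p[0],z)[:2] for p in q])*1000; return cv2.minAreaRect(w)
E
python3 - <<'E'
from h import *
c=eyes.capture('top')
f=lambda x,y,z:px2w(c,220+x/3-.33,60+y/3-.33,z)
w=[f(*p,.038) for p in [(347,337),(398,340),(396,385),(343,382)]];print(np.mean(w,0),cv2.minAreaRect(np.float32(w)[:,:2]*1000))
print(char(c)); print(boards(c,roi=(280,203,402,252)))
p=np.mean(w,0); print(rel([p[0],p[1],.2],tool(173.2)))
E
```

```text
[ 0.59071228 -0.06640966  0.038     ] ((590.7674560546875, -66.12351989746094), (59.96839904785156, 51.31198501586914), 86.5613784790039)
((592.9822998046875, -66.53266906738281), (56.73440933227539, 50.20460891723633), 84.07979583740234)
[array([434.1, -79.7, 120.6,  61.3,  15.7]), array([444. ,  56.5, 117.8,  61.4,   9.4]), array([ 450.2, -212.8,  120.4,   61.8,    6.2])]
[0.31, -10.82, 3.48, 0.08, 0.14, -0.04]
```

play_rows --series '[[[85, 0.1, -1, 0, 0, 0, 0], [85, 0.1, -2, 0, 0, 0, 0], [85, 0.2, -3, 0, 0, 0, 0], [85, 0.2, -4, 0, 0, 0, 0], [85, 0.2, -5, 0.3, 0, 0, 0], [85, 0.2, -6, 0.8, 0, 0, 0], [85, 0.2, -7, 1.3, 0, 0, 0], [85, 0.2, -8, 1.8, 0, 0, 0]]]'

```text
t: 6.02
position: [0.6047, 0.05, 0.2643]
tool_rot: [-180.0, 0.1, 173.0]
wrist_force: [-0.1, -0.7, 0.0]
gripper_width: 0.994
grasp_force: 0.0
```

play_rows --series '[[[85, 0.1, -1, 0.5, 0, 0, 0], [85, 0.1, -2, 1, 0, 0, 0], [85, 0.1, -2.82, 1.68, 0, 0, 0], [85, 0.1, -2.82, 1.68, 0, 0, 0], [85, 0.1, -2.82, 1.68, 0, 0, 0]]]'

```text
t: 6.43
position: [0.5852, -0.0613, 0.1945]
tool_rot: [180.0, -0.3, 172.8]
wrist_force: [0.1, 0.9, 0.4]
gripper_width: 0.997
grasp_force: 0.0
```

```bash
python3 - <<'E'
from h import *
s=manip.observe(); print(s['t'],s['position'].round(4),s['tool_rot'].round(1)); print(rel([.591,-.0665,.013],tool(173.2)))
E
```

```text
6.4333 [ 0.5852 -0.0613  0.1945] [180.   -0.3 172.8]
[-0.19, -0.11, 4.54, 0.01, -0.07, -0.09]
```

play_rows --series '[[[85, -0.19, -0.11, 0.8, 0, 0, 0], [85, -0.19, -0.11, 1.6, 0, 0, 0], [85, -0.19, -0.11, 2.4, 0, 0, 0], [85, -0.19, -0.11, 3.0, 0, 0, 0], [85, -0.19, -0.11, 3.4, 0, 0, 0], [85, -0.19, -0.11, 3.6, 0, 0, 0], [85, -0.19, -0.11, 3.6, 0, 0, 0]]]'

```text
t: 7.02
position: [0.5944, -0.0632, 0.0523]
tool_rot: [180.0, -0.2, 173.1]
wrist_force: [0.8, 0.3, -0.4]
gripper_width: 0.997
grasp_force: 0.0
```

```bash
python3 - <<'E'
from h import *
s=manip.observe(); print(s['position'].round(4),s['tool_rot'].round(1)); print(rel([.591,-.0665,.013],tool(173.2)))
E
```

```text
[ 0.5944 -0.0632  0.0523] [180.   -0.2 173.1]
[0.07, -0.09, 0.98, 0.01, -0.03, -0.02]
```

play_rows --series '[[[85, 0.05, -0.07, 0.5, 0, 0, 0], [85, 0.05, -0.07, 0.95, 0, 0, 0], [85, 0.05, -0.07, 0.95, 0, 0, 0], [40, 0.05, -0.07, 0.95, 0, 0, 0], [40, 0.05, -0.07, 0.95, 0, 0, 0], [40, 0.05, -0.07, 0.95, 0, 0, 0], [40, 0.05, -0.07, 0.95, 0, 0, 0], [40, 0.05, -0.07, 0.95, 0, 0, 0]]]'

```text
t: 7.68
position: [0.5957, -0.0677, 0.0183]
tool_rot: [-180.0, 0.3, 173.0]
wrist_force: [0.4, 1.3, 6.7]
gripper_width: 0.687
grasp_force: 66.7
```

play_rows --series '[[[40, 0, 0, 0, 0, 0, 0], [40, 0, 0, -0.3, 0, 0, 0], [40, 0, 0, -1, 0, 0, 0], [40, 0, 0, -2, 0, 0, 0], [40, 0, 0, -3, 0, 0, 0], [40, 0, 0, -3, 0, 0, 0]]]'

```text
t: 8.18
position: [0.5994, -0.0688, 0.146]
tool_rot: [-179.9, 1.0, 173.0]
wrist_force: [2.5, 0.1, -0.6]
gripper_width: 0.687
grasp_force: 65.9
```

```bash
python3 - <<'E'
from h import *
s=manip.observe(); print(s['position'].round(4),s['tool_rot'].round(1)); print(rel([.461,-.385,.12],tool(180)))
E
```

```text
[ 0.5994 -0.0688  0.146 ] [-179.9    1.   173. ]
[2.48, -8.27, 0.62, -0.03, 0.19, -1.4]
```

play_rows --series '[[[40, 0.3, -1, 0, 0, 0, 0], [40, 0.6, -2, 0, 0, 0, 0], [40, 0.9, -3, 0, 0, 0, 0], [40, 1.2, -4, 0, 0, 0, 0], [40, 1.5, -5, 0, 0, 0, 0], [40, 1.8, -6, 0, 0, 0, 0], [40, 2.1, -7, 0.2, 0, 0, 0], [40, 2.4, -8, 0.5, 0, 0, 0]]]'

```text
t: 8.85
position: [0.4596, -0.3731, 0.1182]
tool_rot: [-179.9, 0.2, 173.0]
wrist_force: [0.7, 0.2, -0.5]
gripper_width: 0.687
grasp_force: 65.8
```

play_rows --series '[[[40, 0.08, -0.27, 0.2, 0, 0, 0], [40, 0.08, -0.27, 0.2, 0, 0, 0], [40, 0.08, -0.27, 0.2, 0, 0, 0]]]'

```text
t: 9.1
position: [0.4546, -0.3803, 0.1075]
tool_rot: [179.9, -0.1, 172.9]
wrist_force: [-0.3, 0.4, -1.4]
gripper_width: 0.686
grasp_force: 65.8
```

```bash
python3 - <<'E'
from h import *
s=manip.observe(); print(s['gripper_width'],s['position'].round(4),s['tool_rot'].round(1)); print(rel([.461,-.385,.018],tool(173)))
E
```

```text
0.6861439929748977 [ 0.4546 -0.3803  0.1075] [ 1.799e+02 -1.000e-01  1.729e+02]
[-0.18, -0.1, 2.24, 0.03, -0.02, -0.02]
```

play_rows --series '[[[40, -0.18, -0.1, 0.8, 0, 0, 0], [40, -0.18, -0.1, 1.5, 0, 0, 0], [40, -0.18, -0.1, 2.0, 0, 0, 0], [40, -0.18, -0.1, 2.15, 0, 0, 0], [40, -0.18, -0.1, 2.2, 0, 0, 0], [40, -0.18, -0.1, 2.25, 0, 0, 0], [40, -0.18, -0.1, 2.25, 0, 0, 0]]]'

```text
t: 9.68
position: [0.4636, -0.386, 0.0199]
tool_rot: [-179.9, 0.1, 173.1]
wrist_force: [-0.2, 0.0, -0.8]
gripper_width: 0.687
grasp_force: 70.4
```

play_rows --series '[[[85, 0, 0, 0, 0, 0, 0], [85, 0, 0, 0, 0, 0, 0], [85, 0, 0, 0, 0, 0, 0], [85, 0, 0, 0, 0, 0, 0], [85, 0, 0, -1, 0, 0, 0], [85, 0, 0, -2, 0, 0, 0], [85, 0, 0, -3, 0, 0, 0], [85, 0, 0, -3, 0, 0, 0]]]'

```text
t: 10.35
position: [0.4671, -0.3909, 0.149]
tool_rot: [-179.3, 0.8, 173.0]
wrist_force: [1.8, -1.4, 1.1]
gripper_width: 0.993
grasp_force: 0.0
```

```bash
python3 - <<'E'
from h import *
s=manip.observe(); print(s['position'].round(4),s['tool_rot'].round(1)); print(rel([.450,-.213,.1],tool(186.2)))
print(rel([.450,-.213,0],tool(186.2),[.450,-.213,.1],tool(186.2)))
c=eyes.capture('top'); print(boards(c,roi=(280,203,402,252)))
E
```

```text
[ 0.4671 -0.3909  0.149 ] [-179.3    0.8  173. ]
[0.98, 4.38, 1.16, -0.15, 0.15, -2.64]
[0.0, -0.0, 2.5, 0.0, 0.0, 0.0]
[array([434.1, -79.7, 120.6,  61.3,  15.7]), array([444. ,  56.5, 117.8,  61.4,   9.4]), array([ 449.6, -212.8,  119.3,   61.7,    6.2])]
```

play_rows --series '[[[85, 0.2, 0.9, 0, 0, 0, -1], [85, 0.4, 1.8, 0.2, 0, 0, -2], [85, 0.6, 2.7, 0.5, 0, 0, -2.64], [85, 0.8, 3.6, 0.8, 0, 0, -2.64], [85, 0.98, 4.38, 1.16, -0.15, 0.15, -2.64], [85, 0.98, 4.38, 1.16, -0.15, 0.15, -2.64], [85, 0.98, 4.38, 1.16, -0.15, 0.15, -2.64]]]'

```text
t: 10.98
position: [0.4428, -0.2047, 0.0899]
tool_rot: [179.0, -0.9, -173.6]
wrist_force: [-0.5, -0.3, 0.6]
gripper_width: 0.993
grasp_force: 0.0
```

```bash
python3 - <<'E'
from h import *
s=manip.observe(); print(s['position'].round(4),s['tool_rot'].round(1)); print(rel([.450,-.213,0],tool(186.2)))
E
```

```text
[ 0.4428 -0.2047  0.0899] [ 179.    -0.9 -173.6]
[-0.19, -0.26, 2.24, 0.2, -0.17, 0.03]
```

play_rows --series '[[[85, -0.1, -0.2, 0.5, 0.2, -0.17, 0], [85, -0.1, -0.2, 1.2, 0.2, -0.17, 0], [85, -0.1, -0.2, 1.2, 0.2, -0.17, 0], [85, -0.1, -0.2, 1.2, 0.2, -0.17, 0], [85, -0.1, -0.2, 1.2, 0.2, -0.17, 0]]]'

```text
t: 11.4
position: [0.4495, -0.2151, 0.0447]
tool_rot: [-179.8, 0.2, -173.9]
wrist_force: [-0.0, -0.9, -0.9]
gripper_width: 0.996
grasp_force: 0.0
```

```bash
python3 - <<'E'
from h import *
s=manip.observe(); print(s['position'].round(4),s['tool_rot'].round(1)); print(rel([.450,-.213,0],tool(186.2)))
E
```

```text
[ 0.4495 -0.2151  0.0447] [-179.8    0.2 -173.9]
[-0.01, 0.06, 1.12, -0.04, 0.05, -0.01]
```

play_rows --series '[[[85, 0, 0.03, 0.6, 0, 0, 0], [85, 0, 0.03, 1.08, 0, 0, 0], [85, 0, 0.03, 1.08, 0, 0, 0], [85, 0, 0.03, 1.08, 0, 0, 0], [40, 0, 0.03, 1.08, 0, 0, 0], [40, 0, 0.03, 1.08, 0, 0, 0], [40, 0, 0.03, 1.08, 0, 0, 0], [40, 0, 0.03, 1.08, 0, 0, 0]]]'

```text
t: 12.07
position: [0.4508, -0.2141, 0.0031]
tool_rot: [-179.7, 0.4, -173.8]
wrist_force: [-0.5, 0.7, 6.1]
gripper_width: 0.674
grasp_force: 63.0
```

play_rows --series '[[[40, 0, 0, 0, 0, 0, 0], [40, 0, 0, 0, 0, 0, 0], [40, 0, 0, 0, 0, 0, 0]]]'

```text
t: 12.32
position: [0.4508, -0.2142, 0.0031]
tool_rot: [-179.7, 0.4, -173.8]
wrist_force: [-0.7, 0.8, 5.5]
gripper_width: 0.673
grasp_force: 63.0
```

```bash
python3 - <<'E'
from h import *
c=snap('wrist','w1.png')
s=manip.observe(); print(s['position'].round(4),s['tool_rot'].round(1),s['wrist_force'])
E
```

```text
[ 0.4508 -0.2142  0.0031] [-179.7    0.4 -173.8] [-0.41358443 -0.64920518  6.13310234]
```

View pics/w1.png

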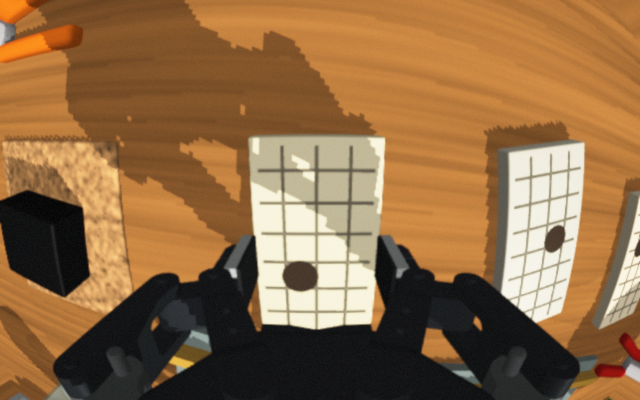

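The wrist view shows the board squarely between the fingers, at about (315,230). The charcoal is centred on the mat at (45,240).

```bash
cat >> h.py <<'E'
O=np.array([.5975,-.1147]);SY=-6.8
def st(x,y,z): return np.r_[O+R.from_euler('z',SY,degrees=True).apply([x,y,0])[:2],z]
def slot(ys,dz=0,g=.003): return st(.0074-.707*g,ys,.0542+.707*g+dz)
TT=tool(180+SY,45)
E
python3 - <<'E'
from h import *
s=manip.observe();p=s['position'];R0=R.from_euler('xyz',s['tool_rot'],degrees=True)
L=p+[0.02,0,.17]
print(rel(L,R0)); q=slot(-.1,.08); print(q,slot(-.1)); d=rel(q,TT,L,R0); print(d)
E
```

```text
[-0.52, -0.08, -4.25, 0.0, 0.0, 0.0]
[ 0.59090147 -0.21462161  0.136321  ] [ 0.59090147 -0.21462161  0.056321  ]
[-2.98, -0.33, 0.94, 0.97, -8.88, 2.49]
```

play_rows --series '[[[40, 0, 0, -0.3, 0, 0, 0], [40, 0, 0, -1, 0, 0, 0], [40, -0.2, 0, -2, 0, 0, 0], [40, -0.4, 0, -3, 0, 0, 0], [40, -0.52, 0, -4, 0, 0, 0], [40, -0.52, -0.08, -4.25, 0, 0, 0], [40, -0.52, -0.08, -4.25, 0, 0, 0], [40, -0.52, -0.08, -4.25, 0, 0, 0]]]'

```text
t: 13.03
position: [0.4693, -0.2134, 0.1715]
tool_rot: [-179.8, 0.3, -173.8]
wrist_force: [-0.4, -0.0, -2.3]
gripper_width: 0.671
grasp_force: 64.8
```

play_rows --series '[[[40, -0.4, -0.05, 0.1, 0.14, -1.27, 0.36], [40, -0.85, -0.1, 0.2, 0.28, -2.54, 0.71], [40, -1.3, -0.15, 0.3, 0.42, -3.8, 1.07], [40, -1.7, -0.2, 0.4, 0.55, -5.07, 1.42], [40, -2.1, -0.25, 0.55, 0.69, -6.34, 1.78], [40, -2.55, -0.3, 0.75, 0.83, -7.6, 2.13], [40, -2.98, -0.33, 0.94, 0.97, -8.88, 2.49], [40, -2.98, -0.33, 0.94, 0.97, -8.88, 2.49]]]'

```text
t: 13.7
position: [0.5965, -0.191, 0.1504]
tool_rot: [-179.3, 41.3, 171.5]
wrist_force: [-0.9, 0.2, -2.2]
gripper_width: 0.672
grasp_force: 64.9
```

play_rows --series '[[[40, 0, 0, 0, 0, 0, 0], [40, 0, 0, 0, 0, 0, 0], [40, 0, 0, 0, 0, 0, 0]]]'

```text
t: 13.95
position: [0.5994, -0.1955, 0.1565]
tool_rot: [-178.9, 41.7, 171.8]
wrist_force: [0.3, -0.7, -1.1]
gripper_width: 0.673
grasp_force: 64.8
```

```bash
python3 - <<'E'
from h import *
s=manip.observe(); print(s['position'].round(4),s['tool_rot'].round(1),s['gripper_width'],s['qpos'].round()); print(rel(slot(-.1,.03),TT),rel(slot(-.1),TT))
E
```

```text
[ 0.5994 -0.1955  0.1565] [-178.9   41.7  171.8] 0.6734247411015145 [ -31.   -0.  124.   42.   21. -148.]
[1.27, -0.48, 1.22, -0.41, -0.66, -0.19] [1.77, -0.47, 1.78, -0.41, -0.66, -0.19]
```

Joint 6 has run to its limit, so I'll spin the tool half a turn about its own axis while in the air. The board is symmetric, so this doesn't matter for the placement.

play_rows --series '[[[40, 0, 0, -0.1, 0, 0, 1.4], [40, 0, 0, -0.2, 0, 0, 2.8], [40, 0, 0, -0.3, 0, 0, 4.2], [40, 0, 0, -0.4, 0, 0, 5.6], [40, 0, 0, -0.5, 0, 0, 7], [40, 0, 0, -0.5, 0, 0, 8.4], [40, 0, 0, -0.5, 0, 0, 9.8], [40, 0, 0, -0.5, 0, 0, 11.2]]]'

```text
t: 14.62
position: [0.5868, -0.194, 0.1728]
tool_rot: [143.7, 22.5, 107.6]
wrist_force: [-0.3, -0.6, -2.3]
gripper_width: 0.672
grasp_force: 64.8
```

play_rows --series '[[[40, 0, 0, 0, 0, 0, 1.4], [40, 0, 0, 0, 0, 0, 2.8], [40, 0, 0, 0, 0, 0, 4.2], [40, 0, 0, 0, 0, 0, 5.6], [40, 0, 0, 0, 0, 0, 7], [40, 0, 0, 0, 0, 0, 8.4], [40, 0, 0, 0, 0, 0, 9.8], [40, 0, 0, 0, 0, 0, 11.2]]]'

```text
t: 15.28
position: [0.5867, -0.194, 0.1726]
tool_rot: [140.1, -13.8, 64.1]
wrist_force: [0.2, -0.1, -0.6]
gripper_width: 0.67
grasp_force: 64.8
```

play_rows --series '[[[40, 0, 0, 0, 0, 0, 1.4], [40, 0, 0, 0, 0, 0, 2.8], [40, 0, 0, 0, 0, 0, 4.2], [40, 0, 0, 0, 0, 0, 5.6], [40, 0, 0, 0, 0, 0, 7], [40, 0, 0, 0, 0, 0, 8.4], [40, 0, 0, 0, 0, 0, 9.8], [40, 0, 0, 0, 0, 0, 11.2]]]'

```text
t: 15.95
position: [0.5867, -0.1939, 0.1726]
tool_rot: [168.6, -40.5, 7.2]
wrist_force: [-0.6, 0.5, -0.9]
gripper_width: 0.676
grasp_force: 64.9
```

play_rows --series '[[[40, 0, 0, 0, 0, 0, 0], [40, 0, 0, 0, 0, 0, 0], [40, 0, 0, 0, 0, 0, 0]]]'

```text
t: 16.2
position: [0.5868, -0.1935, 0.1725]
tool_rot: [168.2, -40.5, 7.9]
wrist_force: [0.5, -0.2, -1.5]
gripper_width: 0.67
grasp_force: 64.8
```

```bash
sed -i 's/^TT=.*/TT=tool(SY,45)/' h.py; python3 - <<'E'
from h import *
s=manip.observe(); print(s['position'].round(4),s['tool_rot'].round(1),s['gripper_width'],s['qpos'].round()); print(TT.apply([0,0,1]),rel(slot(-.1,.08),TT),rel(slot(-.1,.0),TT))
E
```

```text
[ 0.5868 -0.1935  0.1725] [168.2 -40.5   7.9] 0.6697459540462302 [-32.  -3. 126.  40.  23.  22.]
[ 0.70213264 -0.08372425 -0.70710678] [-0.56, 0.38, 0.8, 0.35, 0.68, 2.23] [-1.86, 0.07, 2.29, 0.35, 0.68, 2.23]
```

play_rows --series '[[[40, -0.2, 0.1, 0.3, 0.15, 0.25, 0.8], [40, -0.4, 0.25, 0.6, 0.25, 0.5, 1.6], [40, -0.56, 0.38, 0.8, 0.35, 0.68, 2.23], [40, -0.56, 0.38, 0.8, 0.35, 0.68, 2.23], [40, -0.56, 0.38, 0.8, 0.35, 0.68, 2.23], [40, -0.56, 0.38, 0.8, 0.35, 0.68, 2.23]]]'

```text
t: 16.7
position: [0.5913, -0.2141, 0.1368]
tool_rot: [180.0, -45.0, -6.8]
wrist_force: [0.3, 0.3, -0.8]
gripper_width: 0.672
grasp_force: 64.9
```

```bash
python3 - <<'E'
from h import *
s=manip.observe(); print(s['position'].round(4),s['tool_rot'].round(1),s['qpos'].round()); print(rel(slot(-.1,.02),TT),rel(slot(-.1,.0),TT))
E
```

```text
[ 0.5913 -0.2141  0.1368] [180.  -45.   -6.8] [-36.   2. 126.  64.  23.   6.]
[-1.08, 0.01, 1.06, 0.0, -0.0, 0.0] [-1.43, 0.01, 1.42, 0.0, -0.0, 0.0]
```

play_rows --series '[[[40, -0.4, 0, 0.4, 0, 0, 0], [40, -0.8, 0, 0.8, 0, 0, 0], [40, -1.1, 0, 1.1, 0, 0, 0], [40, -1.3, 0, 1.3, 0, 0, 0], [40, -1.43, 0.01, 1.42, 0, 0, 0], [40, -1.43, 0.01, 1.42, 0, 0, 0], [40, -1.43, 0.01, 1.42, 0, 0, 0]]]'

```text
t: 17.28
position: [0.5952, -0.2149, 0.0604]
tool_rot: [-180.0, -45.5, -6.7]
wrist_force: [4.9, 1.5, 5.4]
gripper_width: 0.67
grasp_force: 65.0
```

```bash
python3 - <<'E'
from h import *
c=snap('wrist','w2.png')
s=manip.observe(); print(s['position'].round(4),s['tool_rot'].round(1),s['wrist_force'].round(1)); print(rel(slot(-.1,.0),TT))
E
```

```text
[ 0.5951 -0.2148  0.0605] [-180.   -45.5   -6.7] [5.7 1.3 5. ]
[-0.15, 0.01, -0.0, -0.02, -0.1, 0.01]
```

View pics/w2.png

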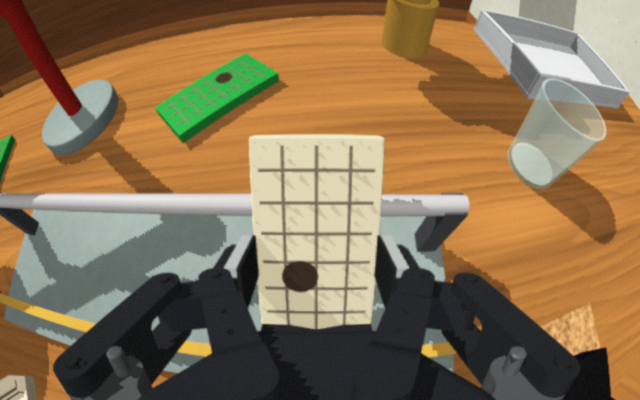

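The wrist view shows the board upright on the rail at about (315,230). A force of roughly 7 N suggests its foot is riding on the strip edge. I'll check the stand position with this nearer camera.

```bash
cat >> h.py <<'E'
def wpx(c,u,v,z):
    x,y=(u-c['cx'])/c['fx'],(v-c['cy'])/c['fy']; r=np.hypot(x,y); d=np.r_[np.sin(r)*x/r,np.sin(r)*y/r,np.cos(r)]
    d=R.from_euler('xyz',c['attitude'],degrees=True).apply(d); o=np.array(c['origin']); return o+d*(z-o[2])/d[2]
def S(p): return (R.from_euler('z',-SY,degrees=True).apply(np.r_[p[:2]-O,p[2]])*1000).round(1)
E
python3 - <<'E'
from h import *
c=eyes.capture('wrist'); im=c['color']; hsv=cv2.cvtColor(im,cv2.COLOR_RGB2HSV)
for u in (20,40,60,100,130,430,440):
    m=np.where((abs(hsv[:,u,0].astype(int)-21)<6)&(hsv[:,u,1]>150)&(hsv[:,u,2]>150)&(np.arange(400)>285))[0]
    if len(m): print('brass',u,m.min(),m.max(),S(wpx(c,u,m.min(),.021)),S(wpx(c,u,m.max(),.021)))
for u in (100,180,230,420,450):
    m=np.where((im[:,u].min(1)>140)&(abs(im[:,u].max(1).astype(int)-im[:,u].min(1))<40)&(abs(np.arange(400)-203)<18))[0]
    print('rail',u,m.min(),m.max(),S(wpx(c,u,(m.min()+m.max())/2,.067)))
E
```

```text
brass 20 301 309 [-39.4 149.8  21. ] [-46.2 147.4  21. ]
brass 40 308 316 [-39.6 118.9  21. ] [-46.  116.9  21. ]
brass 60 314 323 [-39.5  92.5  21. ] [-46.4  90.7  21. ]
brass 430 345 355 [ -40.7 -169.5   21. ] [ -47.  -169.1   21. ]
brass 440 344 354 [ -40.8 -176.2   21. ] [ -47.2 -175.7   21. ]
rail 100 194 220 [28.8 33.4 67. ]
rail 180 194 211 [ 32.6 -24.6  67. ]
rail 230 194 220 [ 30.  -54.8  67. ]
rail 420 195 220 [  29.8 -156.2   67. ]
rail 450 194 211 [  32.7 -174.9   67. ]
```

```bash
sed -i 's/^O=.*/O=np.array([.602,-.1152]);SY=-6.6/' h.py; python3 - <<'E'
from h import *
print(rel(slot(-.1,.02),TT),rel(slot(-.1,0),TT),rel(slot(-.1,-.003),TT))
E
```

```text
[0.29, 0.01, -0.26, 0.01, -0.1, -0.02] [-0.06, 0.01, 0.09, 0.01, -0.1, -0.02] [-0.12, 0.01, 0.14, 0.01, -0.1, -0.02]
```

play_rows --series '[[[40, 0.44, 0, -0.26, 0, 0, 0], [40, 0.44, 0, -0.26, 0, 0, 0], [40, 0.44, 0, -0.26, 0, 0, 0], [40, 0.25, 0, -0.08, 0, 0, 0], [40, 0.09, 0, 0.09, 0, 0, 0], [40, 0.09, 0, 0.09, 0, 0, 0], [40, 0.09, 0, 0.09, 0, 0, 0]]]'

```text
t: 17.97
position: [0.5958, -0.2151, 0.0553]
tool_rot: [-179.9, -45.0, -7.0]
wrist_force: [3.1, -1.0, -0.0]
gripper_width: 0.673
grasp_force: 65.1
```

```bash
python3 - <<'E'
from h import *
s=manip.observe(); print(s['position'].round(4),s['tool_rot'].round(1),s['wrist_force'].round(1)); print(rel(slot(-.1,0),TT))
E
```

```text
[ 0.5958 -0.2151  0.0553] [-179.9  -45.    -7. ] [ 3.1 -1.  -0. ]
[0.02, 0.0, -0.02, 0.03, -0.0, -0.05]
```

play_rows --series '[[[65, 0, 0, 0, 0, 0, 0], [75, 0, 0, 0, 0, 0, 0], [80, 0, 0, 0, 0, 0, 0], [80, 0, 0, 0, 0, 0, 0], [80, 0, 0, -0.5, 0, 0, 0], [80, 0, 0, -1.2, 0, 0, 0], [80, 0.4, 0, -2, 0, 0, 0], [80, 1, 0, -3, 0, 0, 0]]]'

```text
t: 18.63
position: [0.5413, -0.2068, 0.1509]
tool_rot: [-179.5, -44.7, -7.2]
wrist_force: [0.6, -0.3, 0.4]
gripper_width: 0.942
grasp_force: 0.0
```

play_rows --series '[[[80, 0, 0, 0, 0, 0, 0], [80, 0, 0, 0, 0, 0, 0]]]'

```text
t: 18.8
position: [0.5454, -0.2096, 0.1572]
tool_rot: [179.9, -45.4, -6.7]
wrist_force: [-0.0, 0.2, -0.1]
gripper_width: 0.934
grasp_force: 0.0
```

```bash
python3 - <<'E'
from h import *
c=snap('wrist','w3.png')
t=eyes.capture('top'); print(boards(t,roi=(280,203,370,252)))
cv2.imwrite('pics/duo3.png',np.vstack([c['color'][:,:,::-1][:300],cv2.resize(t['color'][140:240,290:450,::-1],(640,300))[:,:]]))
s=manip.observe(); print(s['position'].round(4),s['tool_rot'].round(1),s['qpos'].round())
E
```

```text
[array([434.1, -79.7, 120.6,  61.3,  15.7]), array([444. ,  56.5, 117.8,  61.4,   9.4])]
[ 0.5439 -0.208   0.153 ] [-179.7  -45.1   -7. ] [-40.  -5. 132.  60.  26.   8.]
```

View pics/duo3.png

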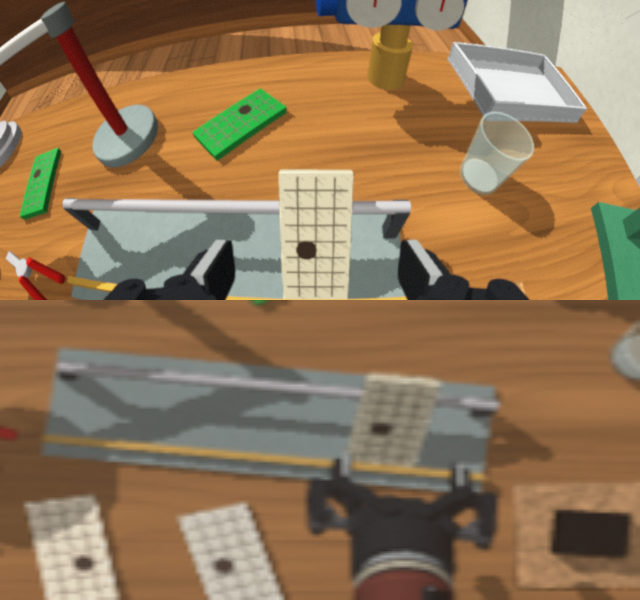

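The board leans square at wrist (315,235), foot behind the strip, and the charcoal is centred on the mat. Next is the middle board.

```bash
python3 - <<'E'
from h import *
p=manip.observe()['position']
print(rel([.436,-.0797,.12],tool(15.7),[.5449,-.2090,.155],TT))
print(rel([.45,-.2,.2],tool(15.7),[.5449,-.2090,.155],TT))
E
```

```text
[-2.79, -2.9, -1.56, 1.75, -8.88, -4.23]
[-0.89, 0.05, -2.48, 1.75, -8.88, -4.23]
```

play_rows --series '[[[80, -0.35, -0.2, -0.5, 0.22, -1.11, -0.53], [80, -0.7, -0.5, -1, 0.44, -2.22, -1.06], [80, -1, -0.9, -1.2, 0.66, -3.33, -1.59], [80, -1.3, -1.4, -1.4, 0.88, -4.44, -2.12], [80, -1.7, -1.8, -1.5, 1.1, -5.55, -2.65], [80, -2.1, -2.2, -1.55, 1.32, -6.66, -3.18], [80, -2.5, -2.6, -1.56, 1.54, -7.77, -3.7], [80, -2.79, -2.9, -1.56, 1.75, -8.88, -4.23]]]'

```text
t: 19.57
position: [0.4343, -0.0768, 0.1167]
tool_rot: [-179.7, 0.3, 15.7]
wrist_force: [0.4, -0.1, 0.3]
gripper_width: 0.942
grasp_force: 0.0
```

play_rows --series '[[[85, 0, 0, 0, 0, 0, 0], [85, 0, 0, 0, 0, 0, 0], [85, 0, 0, 0, 0, 0, 0], [85, 0, 0, 0, 0, 0, 0]]]'

```text
t: 19.9
position: [0.4352, -0.0788, 0.1182]
tool_rot: [-179.9, -0.2, 15.4]
wrist_force: [-0.3, -0.1, 0.2]
gripper_width: 1.0
grasp_force: 0.0
```

```bash
python3 - <<'E'
from h import *
c=snap('wrist','w4.png')
s=manip.observe(); print(s['position'].round(4),s['tool_rot'].round(1),s['qpos'].round()); print(rel([.436,-.0797,.002],tool(15.7)))
t=eyes.capture('top'); print(boards(t,roi=(280,203,326,252)))
im=c['color']; m=((im.min(2)>130)&(im.max(2).astype(int)-im.min(2)<70)).astype(np.uint8)
for q in cv2.findContours(cv2.morphologyEx(m,3,np.ones((7,7))),0,2)[0]:
    if cv2.contourArea(q)>1500:
        w=np.float32([wpx(c,*p[0],.012)[:2] for p in q])*1000; print(cv2.boundingRect(q),cv2.minAreaRect(w))
E
```

```text
[ 0.4354 -0.079   0.1186] [-179.9   -0.2   15.4] [-20.  -3. 122.   0.  61.  55.]
[0.0, 0.03, 2.91, -0.02, -0.04, -0.06]
[array([444. ,  56.5, 117.7,  61.4,   9.4])]
(591, 344, 49, 56) ((146.66021728515625, -955.7635498046875), (605.2338256835938, 147.00628662109375), 60.4000358581543)
(282, 120, 75, 138) ((437.9256591796875, -81.10919952392578), (119.6170425415039, 60.337337493896484), 15.457667350769043)
(143, 72, 63, 138) ((448.6066589355469, 54.856536865234375), (119.5097885131836, 59.91496276855469), 9.610048294067383)
(232, 25, 312, 152) ((535.9815063476562, -133.35536193847656), (318.76202392578125, 6.441646575927734), 83.0154800415039)
(288, 0, 266, 100) ((593.1333618164062, -158.98046875), (94.71929931640625, 268.95361328125), 27.403493881225586)
```

View pics/w4.png

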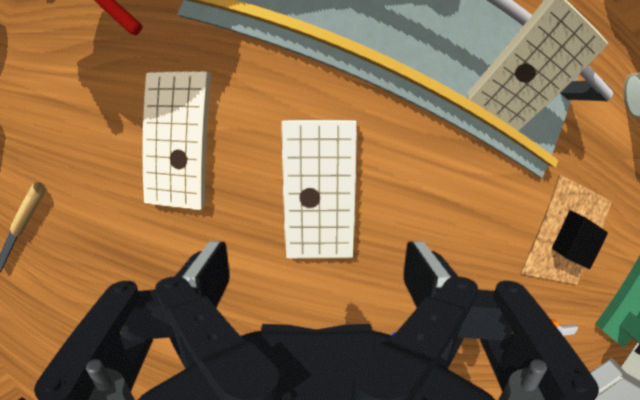

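The wrist view shows the middle board at (320,190) and the left one at (176,140), with sharp measurements.

```bash
python3 - <<'E'
from h import *
print(rel([.438,-.0811,.003],tool(15.5)))
E
```

```text
[0.04, 0.07, 2.9, -0.02, -0.04, -0.02]
```

play_rows --series '[[[85, 0.04, 0.07, 0.8, 0, 0, 0], [85, 0.04, 0.07, 1.6, 0, 0, 0], [85, 0.04, 0.07, 2.4, 0, 0, 0], [85, 0.04, 0.07, 2.88, 0, 0, 0], [85, 0.04, 0.07, 2.88, 0, 0, 0], [85, 0.04, 0.07, 2.88, 0, 0, 0], [40, 0.04, 0.07, 2.88, 0, 0, 0], [40, 0.04, 0.07, 2.88, 0, 0, 0]]]'

```text
t: 20.67
position: [0.4405, -0.0815, 0.0057]
tool_rot: [179.9, -0.4, 15.5]
wrist_force: [-0.1, -0.7, 0.5]
gripper_width: 0.739
grasp_force: 0.2
```

play_rows --series '[[[40, 0, 0, 0, 0, 0, 0], [40, 0, 0, 0, 0, 0, 0], [40, 0, 0, 0, 0, 0, 0], [40, 0, 0, 0, 0, 0, 0], [40, 0, 0, 0, 0, 0, 0]]]'

```text
t: 21.08
position: [0.4406, -0.0814, 0.0068]
tool_rot: [180.0, -0.3, 15.5]
wrist_force: [-2.7, 0.6, 10.6]
gripper_width: 0.645
grasp_force: 61.1
```

```bash
python3 - <<'E'
from h import *
s=manip.observe(); p=s['position'];R0=R.from_euler('xyz',s['tool_rot'],degrees=True);print(p.round(4),s['tool_rot'].round(1),s['wrist_force'].round(1))
L=p+[0,0,.17]; q=slot(0,.09,p[2]); print(rel(q,TT,L,R0),rel(q+[-.03,0,0],TT,L,R0))
E
```

```text
[ 0.4406 -0.0814  0.0068] [180.   -0.3  15.5] [-2.7  0.6 10.6]
[3.72, 1.92, 0.72, -1.74, 8.82, 4.19] [3.0, 1.72, 0.71, -1.74, 8.82, 4.19]
```

play_rows --series '[[[40, 0, 0, -0.3, 0, 0, 0], [40, 0, 0, -1, 0, 0, 0], [40, 0, 0, -2, 0, 0, 0], [40, 0, 0, -3, 0, 0, 0], [40, 0, 0, -4, 0, 0, 0], [40, 0, 0, -4.2, 0, 0, 0], [40, 0, 0, -4.2, 0, 0, 0], [40, 0, 0, -4.2, 0, 0, 0]]]'

```text
t: 21.75
position: [0.4383, -0.081, 0.1725]
tool_rot: [-180.0, -0.3, 15.5]
wrist_force: [-0.3, -0.7, -1.6]
gripper_width: 0.639
grasp_force: 63.3
```

```bash
python3 - <<'E'
from h import *
c=snap('wrist','w5.png')
s=manip.observe(); p=s['position'];R0=R.from_euler('xyz',s['tool_rot'],degrees=True);print(p.round(4),s['tool_rot'].round(1),s['gripper_width'],s['grasp_force'])
q=slot(0,.09,.0045); print(rel(q,TT))
E
```

```text
[ 0.437  -0.0806  0.1707] [-1.799e+02 -1.000e-01  1.550e+01] 0.6406674418723881 63.277491331100464
[3.84, 1.98, 0.58, -1.77, 8.87, 4.18]
```

View pics/w5.png

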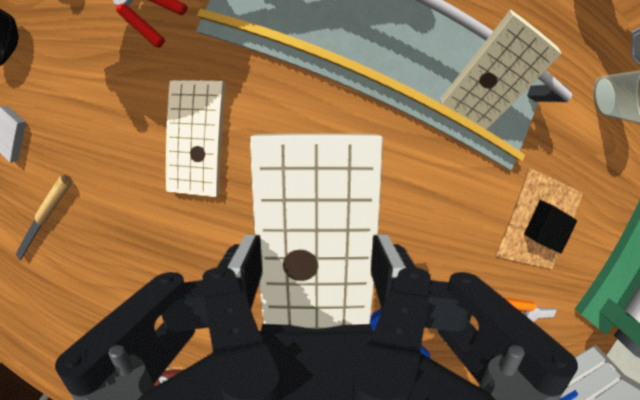

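The grip is good and square, with the board at (315,230). I'll go to the middle slot.

play_rows --series '[[[40, 0.4, 0.2, 0.05, -0.22, 1.11, 0.52], [40, 0.9, 0.45, 0.1, -0.44, 2.22, 1.05], [40, 1.4, 0.7, 0.2, -0.66, 3.33, 1.57], [40, 1.9, 0.95, 0.25, -0.88, 4.44, 2.09], [40, 2.4, 1.2, 0.35, -1.1, 5.55, 2.6], [40, 2.9, 1.5, 0.45, -1.32, 6.65, 3.13], [40, 3.4, 1.75, 0.5, -1.55, 7.76, 3.66], [40, 3.84, 1.98, 0.58, -1.77, 8.87, 4.18]]]'

```text
t: 22.47
position: [0.5977, -0.1115, 0.1456]
tool_rot: [179.9, -42.6, -5.2]
wrist_force: [0.9, 1.5, -0.9]
gripper_width: 0.641
grasp_force: 63.5
```

play_rows --series '[[[40, 0, 0, 0, 0, 0, 0], [40, 0, 0, 0, 0, 0, 0], [40, 0, 0, 0, 0, 0, 0], [40, 0, 0, 0, 0, 0, 0]]]'

```text
t: 22.8
position: [0.6002, -0.1118, 0.1509]
tool_rot: [179.7, -42.8, -4.8]
wrist_force: [0.5, 0.1, -1.3]
gripper_width: 0.64
grasp_force: 63.6
```

```bash
python3 - <<'E'
from h import *
s=manip.observe(); print(s['position'].round(4),s['tool_rot'].round(1),s['qpos'].round(),s['gripper_width']); print(rel(slot(0,.08,.0045),TT),rel(slot(0,.0,.0045),TT))
E
```

```text
[ 0.6002 -0.1118  0.1509] [179.7 -42.8  -4.8] [-23.  -2. 128.  43.  18.  34.] 0.6402802727535429
[-0.12, 0.08, 0.36, -0.19, 0.44, 0.27] [-1.47, 0.07, 1.82, -0.19, 0.44, 0.27]
```

play_rows --series '[[[40, -0.12, 0.08, 0.36, -0.19, 0.44, 0.27], [40, -0.4, 0.08, 0.65, -0.19, 0.44, 0.27], [40, -0.75, 0.07, 1.05, -0.19, 0.44, 0.27], [40, -1.1, 0.07, 1.42, -0.19, 0.44, 0.27], [40, -1.35, 0.07, 1.7, -0.19, 0.44, 0.27], [40, -1.47, 0.07, 1.82, -0.19, 0.44, 0.27], [40, -1.47, 0.07, 1.82, -0.19, 0.44, 0.27], [40, -1.47, 0.07, 1.82, -0.19, 0.44, 0.27]]]'

```text
t: 23.47
position: [0.6061, -0.1156, 0.0574]
tool_rot: [-180.0, -45.0, -6.7]
wrist_force: [-4.1, 1.1, 0.8]
gripper_width: 0.635
grasp_force: 71.6
```

play_rows --series '[[[40, 0, 0, 0, 0, 0, 0], [40, 0, 0, 0, 0, 0, 0], [40, 0, 0, 0, 0, 0, 0]]]'

```text
t: 23.72
position: [0.607, -0.1158, 0.0585]
tool_rot: [180.0, -45.1, -6.6]
wrist_force: [-1.4, 0.2, -1.0]
gripper_width: 0.639
grasp_force: 64.4
```

```bash
python3 - <<'E'
from h import *
s=manip.observe(); print(s['position'].round(4),s['tool_rot'].round(1),s['wrist_force'].round(1)); print(rel(slot(0,.0,.0045),TT))
E
```

```text
[ 0.607  -0.1158  0.0585] [180.  -45.1  -6.6] [-1.4  0.2 -1. ]
[-0.03, 0.0, 0.0, 0.01, -0.03, -0.01]
```

Seated with almost no force. I'll release and retreat.

play_rows --series '[[[65, 0, 0, 0, 0, 0, 0], [75, 0, 0, 0, 0, 0, 0], [80, 0, 0, 0, 0, 0, 0], [80, 0, 0, 0, 0, 0, 0], [80, 0, 0, -0.5, 0, 0, 0], [80, 0, 0, -1.2, 0, 0, 0], [80, 0.4, 0, -2, 0, 0, 0], [80, 1, 0, -3, 0, 0, 0]]]'

```text
t: 24.38
position: [0.5668, -0.1075, 0.1216]
tool_rot: [-179.3, -45.3, -6.7]
wrist_force: [0.6, 1.0, 0.2]
gripper_width: 0.935
grasp_force: 0.0
```

play_rows --series '[[[80, 0, 0, 0, 0, 0, 0], [80, 0, 0, 0, 0, 0, 0], [80, 0, 0, 0, 0, 0, 0]]]'

```text
t: 24.63
position: [0.5684, -0.108, 0.1219]
tool_rot: [-179.4, -45.4, -6.7]
wrist_force: [0.4, 0.7, -0.8]
gripper_width: 0.935
grasp_force: 0.0
```

```bash
python3 - <<'E'
from h import *
c=snap('wrist','w6.png')
t=eyes.capture('top'); print(boards(t,roi=(280,203,340,252)))
cv2.imwrite('pics/duo6.png',np.vstack([c['color'][:,:,::-1][:300],cv2.resize(t['color'][140:240,290:450,::-1],(640,300))]))
s=manip.observe(); print(s['position'].round(4),s['tool_rot'].round(1),s['qpos'].round()); print(rel([.4476,.0549,.12],tool(9.6)))
E
```

```text
[array([444. ,  56.5, 117.8,  61.4,   9.4])]
[ 0.5679 -0.1078  0.1208] [-179.3  -45.3   -6.7] [-25.  -3. 134.  70.  14.   8.]
[-2.45, -3.72, -2.4, 1.16, -9.02, -3.04]
```

View pics/duo6.png

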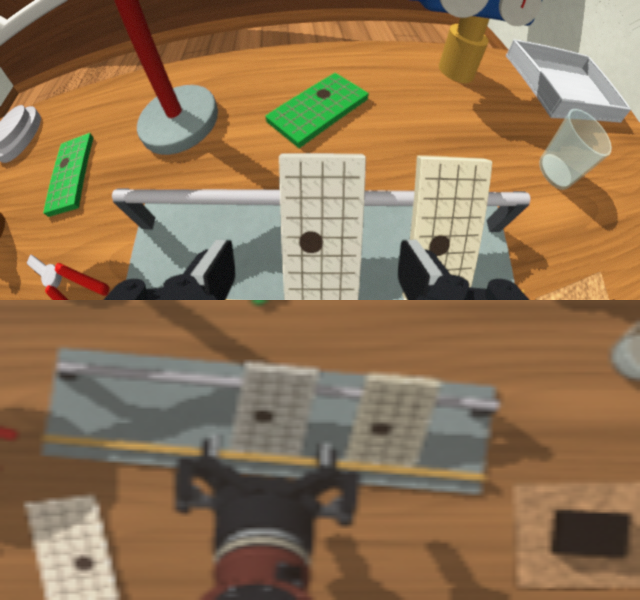

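Two boards lean properly at wrist (322,225) and (450,220). Last is the left board.

play_rows --series '[[[80, 0, -0.3, -0.8, 0.1, -0.6, -0.2], [80, -0.2, -0.7, -1.5, 0.25, -1.8, -0.6], [80, -0.5, -1.2, -2, 0.4, -3, -1], [80, -0.9, -1.7, -2.2, 0.55, -4.2, -1.4], [80, -1.3, -2.2, -2.3, 0.7, -5.4, -1.8], [80, -1.7, -2.7, -2.4, 0.85, -6.6, -2.2], [80, -2.1, -3.2, -2.4, 1, -7.8, -2.6], [80, -2.45, -3.72, -2.4, 1.16, -9.02, -3.04]]]'

```text
t: 25.4
position: [0.4446, 0.057, 0.1197]
tool_rot: [179.4, -10.0, 6.6]
wrist_force: [0.3, -0.1, -0.1]
gripper_width: 0.936
grasp_force: 0.0
```

play_rows --series '[[[85, 0, 0, 0, 0, 0, 0], [85, 0, 0, 0, 0, 0, 0], [85, 0, 0, 0, 0, 0, 0], [85, 0, 0, 0, 0, 0, 0]]]'

```text
t: 25.73
position: [0.4475, 0.0542, 0.1202]
tool_rot: [179.4, -10.5, 6.4]
wrist_force: [-0.2, 0.5, -0.2]
gripper_width: 0.997
grasp_force: 0.0
```

```bash
python3 - <<'E'
from h import *
c=eyes.capture('wrist')
s=manip.observe(); print(s['position'].round(4),s['tool_rot'].round(1),s['qpos'].round()); print(rel([.4486,.0549,.003],tool(9.6)))
im=c['color']; m=((im.min(2)>130)&(im.max(2).astype(int)-im.min(2)<70)).astype(np.uint8)
for q in cv2.findContours(cv2.morphologyEx(m,3,np.ones((7,7))),0,2)[0]:
    if cv2.contourArea(q)>1500:
        w=np.float32([wpx(c,*p[0],.012)[:2] for p in q])*1000; print(cv2.boundingRect(q),cv2.minAreaRect(w))
E
```

```text
[0.4476 0.054  0.1204] [179.3 -10.5   6.3] [ -3.  -9. 128.   1.  51.  80.]
[-0.51, -0.05, 2.89, 0.19, -2.09, -0.67]
(16, 192, 34, 70) ((391.7309265136719, 393.5225830078125), (66.99703216552734, 68.92884063720703), 75.10578918457031)
(274, 143, 77, 140) ((448.645751953125, 55.280120849609375), (120.02420806884766, 60.349971771240234), 9.633397102355957)
(409, 0, 231, 155) ((639.64111328125, -210.6478729248047), (369.6634521484375, 177.1542205810547), 83.27046203613281)
(350, 0, 137, 49) ((639.6754150390625, -29.69414520263672), (53.8581657409668, 136.10861206054688), 13.52079963684082)
(311, 0, 75, 65) ((609.4872436523438, 48.69519805908203), (79.99502563476562, 36.11146545410156), 49.993743896484375)
```

play_rows --series '[[[85, 0, -0.05, 0.1, 0.1, -1, -0.35], [85, -0.05, -0.05, 0.4, 0.19, -2.09, -0.67], [85, -0.2, -0.05, 1.1, 0.19, -2.09, -0.67], [85, -0.35, -0.06, 1.9, 0.19, -2.09, -0.67], [85, -0.46, -0.06, 2.6, 0.19, -2.09, -0.67], [85, -0.51, -0.06, 2.85, 0.19, -2.09, -0.67], [85, -0.51, -0.06, 2.85, 0.19, -2.09, -0.67], [85, -0.51, -0.06, 2.85, 0.19, -2.09, -0.67]]]'

```text
t: 26.45
position: [0.4485, 0.0553, 0.0053]
tool_rot: [180.0, -0.0, 9.6]
wrist_force: [-0.6, 0.5, 0.4]
gripper_width: 0.997
grasp_force: 0.0
```

```bash
python3 - <<'E'
from h import *
s=manip.observe(); print(s['position'].round(4),s['tool_rot'].round(1),s['wrist_force'].round(1)); print(rel([.4486,.0553,.004],tool(9.6)))
E
```

```text
[0.4485 0.0553 0.0053] [180.   -0.    9.6] [-0.6  0.5  0.4]
[0.0, 0.0, 0.03, 0.0, -0.0, 0.01]
```

play_rows --series '[[[40, 0, 0, 0, 0, 0, 0], [40, 0, 0, 0, 0, 0, 0], [40, 0, 0, 0, 0, 0, 0], [40, 0, 0, 0, 0, 0, 0], [40, 0, 0, 0, 0, 0, 0], [40, 0, 0, 0, 0, 0, 0], [40, 0, 0, 0, 0, 0, 0]]]'

```text
t: 27.03
position: [0.4539, 0.0565, 0.0104]
tool_rot: [179.9, -0.5, 9.7]
wrist_force: [-4.7, 1.6, 22.7]
gripper_width: 0.468
grasp_force: 11.3
```

play_rows --series '[[[40, 0, 0, -0.3, 0, 0, 0], [40, 0, 0, -1, 0, 0, 0], [40, 0, 0, -2, 0, 0, 0], [40, 0, 0, -3, 0, 0, 0], [40, 0, 0, -4, 0, 0, 0], [40, 0, 0, -4.2, 0, 0, 0], [40, 0, 0, -4.2, 0, 0, 0], [40, 0, 0, -4.2, 0, 0, 0]]]'

```text
t: 27.7
position: [0.4491, 0.056, 0.174]
tool_rot: [179.9, -0.2, 9.7]
wrist_force: [0.5, -0.2, -0.6]
gripper_width: 0.467
grasp_force: 0.0
```

```bash
python3 - <<'E'
from h import *
s=manip.observe(); print(s['position'].round(4),s['tool_rot'].round(1),s['gripper_width']); print(rel(slot(.1,.09,.005),tool(-.6,45)))
E
```

```text
[0.4491 0.056  0.174 ] [179.9  -0.2   9.7] 0.46702759699611573
[3.84, 2.49, 0.67, -0.8, 8.94, 1.96]
```

```bash
cat >> h.py <<'E'
def wb(c):
    im=c['color']; m=((im.min(2)>130)&(im.max(2).astype(int)-im.min(2)<70)).astype(np.uint8)
    for q in cv2.findContours(cv2.morphologyEx(m,3,np.ones((7,7))),0,2)[0]:
        if cv2.contourArea(q)>1500:
            w=np.float32([wpx(c,*p[0],.012)[:2] for p in q])*1000; print(cv2.boundingRect(q),cv2.minAreaRect(w))
E
python3 - <<'E'
from h import *
c=snap('wrist','w7.png'); wb(c)
E
```

```text
(546, 320, 94, 80) ((74.49922180175781, -947.3007202148438), (917.3372802734375, 251.2430877685547), 73.85169982910156)
(42, 153, 41, 64) ((393.83734130859375, 388.2518615722656), (72.71248626708984, 75.1092300415039), 75.11136627197266)
(286, 122, 61, 115) ((448.41656494140625, 55.134666442871094), (119.2768783569336, 60.09879684448242), 9.589360237121582)
(370, 0, 259, 150) ((627.5572509765625, -176.47747802734375), (420.5742492675781, 148.42068481445312), 83.08515930175781)
(324, 0, 67, 53) ((607.6265258789062, 46.115234375), (73.51144409179688, 36.7108039855957), 50.75259780883789)
```

View pics/w7.png

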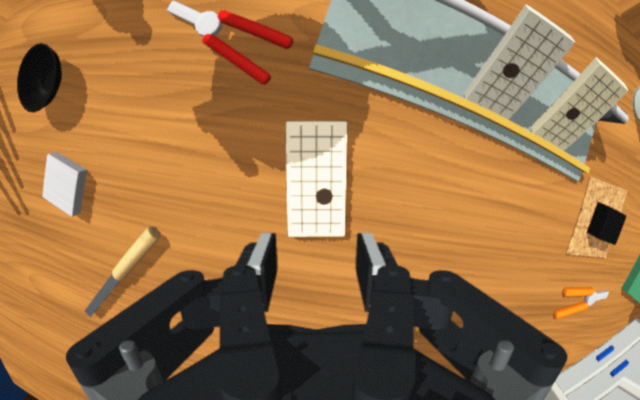

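The board is still at (317,180). The fingers rode over its top, so I'll go about 6 mm lower.

```bash
python3 - <<'E'
from h import *
print(rel([.4485,.0552,-.002],tool(9.6)))
E
```

```text
[0.02, 0.02, 4.36, 0.0, 0.01, 0.02]
```

play_rows --series '[[[85, 0, 0.02, 0, 0, 0, 0], [85, 0, 0.02, 0.6, 0, 0, 0], [85, 0, 0.02, 1.5, 0, 0, 0], [85, 0, 0.02, 2.5, 0, 0, 0], [85, 0, 0.02, 3.4, 0, 0, 0], [85, 0, 0.02, 4.1, 0, 0, 0], [85, 0, 0.02, 4.36, 0, 0, 0], [85, 0, 0.02, 4.36, 0, 0, 0]]]'

```text
t: 28.42
position: [0.4436, 0.0552, -0.0058]
tool_rot: [-179.9, 0.6, 9.7]
wrist_force: [-0.8, -0.1, 1.0]
gripper_width: 0.992
grasp_force: 0.0
```

play_rows --series '[[[85, 0, 0, 0, 0, 0, 0], [60, 0, 0, 0, 0, 0, 0], [50, 0, 0, 0, 0, 0, 0], [40, 0, 0, 0, 0, 0, 0], [40, 0, 0, 0, 0, 0, 0], [40, 0, 0, 0, 0, 0, 0], [40, 0, 0, 0, 0, 0, 0], [40, 0, 0, 0, 0, 0, 0]]]'

```text
t: 29.08
position: [0.4513, 0.0551, 0.0011]
tool_rot: [179.9, -0.3, 9.7]
wrist_force: [-0.8, -0.3, 5.0]
gripper_width: 0.676
grasp_force: 64.6
```

play_rows --series '[[[40, 0, 0, -0.3, 0, 0, 0], [40, 0, 0, -1, 0, 0, 0], [40, 0, 0, -2, 0, 0, 0], [40, 0, 0, -3, 0, 0, 0], [40, 0, 0, -4, 0, 0, 0], [40, 0, 0, -4.2, 0, 0, 0], [40, 0, 0, -4.2, 0, 0, 0], [40, 0, 0, -4.2, 0, 0, 0]]]'

```text
t: 29.75
position: [0.4487, 0.0552, 0.167]
tool_rot: [179.9, -0.1, 9.7]
wrist_force: [-0.6, 1.3, -2.7]
gripper_width: 0.675
grasp_force: 64.9
```

```bash
python3 - <<'E'
from h import *
s=manip.observe(); print(s['position'].round(4),s['tool_rot'].round(1),s['gripper_width']); print(rel(slot(.1,.09,.001),tool(-.6,45)))
E
```

```text
[0.4487 0.0552 0.167 ] [ 1.799e+02 -1.000e-01  9.700e+00] 0.6753939754548373
[3.92, 2.49, 0.56, -0.8, 8.95, 1.96]
```

play_rows --series '[[[40, 0.4, 0.25, 0.05, -0.1, 1.12, 0.25], [40, 0.9, 0.55, 0.1, -0.2, 2.24, 0.5], [40, 1.4, 0.9, 0.2, -0.3, 3.36, 0.74], [40, 1.9, 1.2, 0.25, -0.4, 4.48, 1], [40, 2.4, 1.5, 0.35, -0.5, 5.6, 1.23], [40, 2.9, 1.85, 0.4, -0.6, 6.72, 1.47], [40, 3.4, 2.2, 0.5, -0.7, 7.84, 1.72], [40, 3.92, 2.49, 0.56, -0.8, 8.95, 1.96]]]'

```text
t: 30.42
position: [0.6064, -0.0101, 0.1399]
tool_rot: [-179.7, -41.9, 0.1]
wrist_force: [-0.4, 2.2, -1.2]
gripper_width: 0.678
grasp_force: 64.9
```

play_rows --series '[[[40, 0, 0, 0, 0, 0, 0], [40, 0, 0, 0, 0, 0, 0], [40, 0, 0, 0, 0, 0, 0], [40, 0, 0, 0, 0, 0, 0]]]'

```text
t: 30.75
position: [0.6095, -0.0086, 0.1458]
tool_rot: [-179.8, -42.2, 0.4]
wrist_force: [0.2, -0.2, -0.8]
gripper_width: 0.675
grasp_force: 65.0
```

```bash
python3 - <<'E'
from h import *
s=manip.observe(); print(s['position'].round(4),s['tool_rot'].round(1),s['qpos'].round(1),s['gripper_width']); T=tool(-.6,45);print(rel(slot(.1,.08,.001),T),rel(slot(.1,.0,.001),T))
E
```

```text
[ 0.6095 -0.0086  0.1458] [-179.8  -42.2    0.4] [-11.6  -2.  128.   33.8  14.9  48.2] 0.675162586931722
[0.01, 0.2, 0.38, -0.19, 0.56, 0.15] [-1.33, 0.21, 1.86, -0.19, 0.56, 0.15]
```

play_rows --series '[[[40, 0, 0.15, 0.25, -0.1, 0.3, 0.08], [40, -0.05, 0.2, 0.45, -0.19, 0.56, 0.15], [40, -0.4, 0.2, 0.85, -0.19, 0.56, 0.15], [40, -0.8, 0.21, 1.25, -0.19, 0.56, 0.15], [40, -1.1, 0.21, 1.6, -0.19, 0.56, 0.15], [40, -1.25, 0.21, 1.77, -0.19, 0.56, 0.15], [40, -1.33, 0.21, 1.86, -0.19, 0.56, 0.15], [40, -1.33, 0.21, 1.86, -0.19, 0.56, 0.15]]]'

```text
t: 31.42
position: [0.6222, -0.0151, 0.0632]
tool_rot: [-179.7, -45.3, -0.6]
wrist_force: [0.1, 0.8, -1.3]
gripper_width: 0.676
grasp_force: 65.0
```

play_rows --series '[[[40, 0, 0, 0, 0, 0, 0], [40, 0, 0, 0, 0, 0, 0], [40, 0, 0, 0, 0, 0, 0], [40, 0, 0, 0, 0, 0, 0]]]'

```text
t: 31.75
position: [0.6221, -0.0151, 0.0638]
tool_rot: [-179.7, -45.3, -0.6]
wrist_force: [0.0, 0.8, -1.7]
gripper_width: 0.676
grasp_force: 65.0
```

```bash
python3 - <<'E'
from h import *
s=manip.observe(); print(s['position'].round(4),s['tool_rot'].round(1),s['qpos'].round(1),s['wrist_force'].round(1)); T=tool(-.6,45);print(rel(slot(.1,.0,.001),T),rel(slot(.1,.0,.001),TT))
E
```

```text
[ 0.6221 -0.0151  0.0638] [-179.7  -45.3   -0.6] [-12.   10.6 128.8 115.3   9.3 -33.7] [ 0.   0.8 -1.7]
[-0.19, 0.04, 0.12, -0.06, -0.05, -0.0] [-0.19, 0.04, 0.12, -0.91, -0.05, 0.84]
```

play_rows --series '[[[40, -0.1, 0.04, 0.06, 0, 0, 0], [40, -0.19, 0.04, 0.12, 0, 0, 0], [40, -0.19, 0.04, 0.12, 0, 0, 0], [40, -0.19, 0.04, 0.12, 0, 0, 0], [40, -0.19, 0.04, 0.12, 0, 0, 0], [40, -0.19, 0.04, 0.12, 0, 0, 0]]]'

```text
t: 32.25
position: [0.6229, -0.0169, 0.0575]
tool_rot: [-179.5, -45.6, -0.7]
wrist_force: [5.3, 0.0, 4.2]
gripper_width: 0.681
grasp_force: 64.9
```

```bash
python3 - <<'E'
from h import *
s=manip.observe(); print(s['position'].round(4),s['tool_rot'].round(1),s['qpos'].round(1),s['wrist_force'].round(1)); T=tool(-.6,45);print(rel(slot(.1,.0,.001),T))
E
```

```text
[ 0.6229 -0.0169  0.0575] [-179.5  -45.6   -0.7] [-12.3  11.6 128.8 121.5  10.2 -40.1] [5.3 0.  4.2]
[-0.1, -0.01, -0.0, -0.07, -0.12, -0.02]
```

play_rows --series '[[[40, 0.24, 0, -0.12, 0, 0, 0], [40, 0.3, 0, -0.12, -0.28, 0, 0.28], [40, 0.3, 0, -0.12, -0.28, 0, 0.28], [40, 0.2, 0, -0.03, -0.28, 0, 0.28], [40, 0.1, 0, 0.06, -0.28, 0, 0.28], [40, 0.06, 0, 0.06, -0.28, 0, 0.28], [40, 0.06, 0, 0.06, -0.28, 0, 0.28], [40, 0.06, 0, 0.06, -0.28, 0, 0.28]]]'

```text
t: 32.92
position: [0.6233, -0.0167, 0.0551]
tool_rot: [-179.6, -45.3, -2.6]
wrist_force: [-4.6, 1.4, 9.7]
gripper_width: 0.675
grasp_force: 66.3
```

```bash
python3 - <<'E'
from h import *
s=manip.observe(); print(s['position'].round(4),s['tool_rot'].round(1),s['qpos'].round(1),s['wrist_force'].round(1)); T=tool(-2.6,45);print(rel(slot(.1,.0,.001),T))
c=snap('wrist','w8.png')
for u in (20,50,80,430,450,470):
    h=cv2.cvtColor(c['color'],cv2.COLOR_RGB2HSV); m=np.where((abs(h[:,u,0].astype(int)-21)<6)&(h[:,u,1]>150)&(h[:,u,2]>150)&(np.arange(400)>285))[0]
    if len(m): print(u,m.min(),m.max(),S(wpx(c,u,m.min(),.021)),S(wpx(c,u,m.max(),.021)))
E
```

```text
[ 0.6233 -0.0167  0.0551] [-179.6  -45.3   -2.6] [-11.1  12.  128.6 130.4   8.4 -46.7] [-4.6  1.4  9.7]
[-0.06, 0.0, -0.05, -0.07, -0.06, -0.01]
20 288 349 [-46.3 345.2  21. ] [-95.2 326.2  21. ]
50 345 345 [-79.1 288.6  21. ] [-79.1 288.6  21. ]
450 358 368 [-44.4  16.2  21. ] [-50.6  16.2  21. ]
```

The force now comes from the rail, so the foot is behind the strip. I'll release and retreat.

play_rows --series '[[[65, 0, 0, 0, 0, 0, 0], [75, 0, 0, 0, 0, 0, 0], [80, 0, 0, 0, 0, 0, 0], [80, 0, 0, 0, 0, 0, 0], [80, 0, 0, -0.4, 0, 0, 0], [80, 0, 0, -0.8, 0, 0, 0], [80, 0, 0, -1.2, 0, 0, 0], [80, 0, 0, -1.6, 0, 0, 0]]]'

```text
t: 33.63
position: [0.5813, -0.0166, 0.093]
tool_rot: [-179.3, -45.1, -2.7]
wrist_force: [-0.5, -0.1, 0.0]
gripper_width: 0.936
grasp_force: 0.0
```

play_rows --series '[[[80, 0, 0, 0, 0, 0, 0], [80, 0.5, 0, -0.6, 0, -0.8, 0], [80, 1, 0, -1.2, 0, -1.6, 0], [80, 1.5, 0, -1.8, 0, -2.4, 0], [80, 2, 0, -2.4, 0, -3.2, 0], [80, 2, 0, -2.4, 0, -3.2, 0], [80, 2, 0, -2.4, 0, -3.2, 0], [80, 2, 0, -2.4, 0, -3.2, 0]]]'

```text
t: 34.3
position: [0.5803, 0.0039, 0.1818]
tool_rot: [-176.1, -33.9, -1.5]
wrist_force: [0.5, 1.4, -0.5]
gripper_width: 0.937
grasp_force: 0.0
```

```bash
python3 - <<'E'
from h import *
c=snap('wrist','w9.png')
t=snap('top','t9.png')
cv2.imwrite('pics/duo9.png',np.vstack([c['color'][:,:,::-1][:300],cv2.resize(t['color'][140:240,290:450,::-1],(640,300))]))
s=manip.observe(); print(s['position'].round(4),s['tool_rot'].round(1),s['qpos'].round())
E
```

```text
[0.5879 0.0025 0.1917] [-176.4  -35.1   -1.3] [-12.  -8. 125.  19.  31.  65.]
```

View pics/duo9.png

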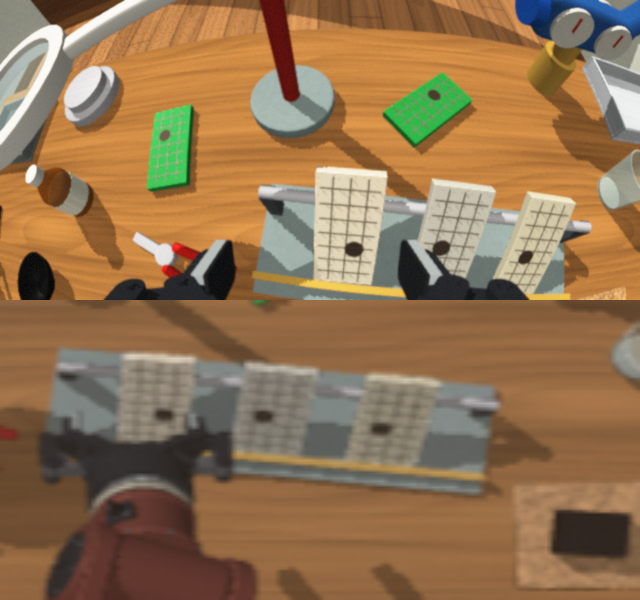

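All three boards lean side by side at wrist (350,225), (455,225) and (535,240), with feet behind the brass strip and the charcoal on the mat. Now I'll bring the lamp back.

```bash
python3 - <<'E'
from h import *
print(rel([.56,.05,.335],tool(0)))
T=tool(0); print(rel([.651,.361,.335],T,[.56,.05,.335],T))
c=eyes.capture('top'); print(char(c,.034,(415,195,460,245)))
E
```

```text
[1.47, -1.38, -3.27, -0.62, -7.03, -0.03]
[2.27, -7.78, -0.0, 0.0, 0.0, 0.0]
((462.77587890625, -383.9809265136719), (57.87941360473633, 43.89191436767578), 89.83749389648438)
```

play_rows --series '[[[85, 0.3, -0.2, -0.7, -0.1, -1.1, 0], [85, 0.6, -0.4, -1.4, -0.2, -2.2, 0], [85, 0.85, -0.6, -2, -0.3, -3.4, 0], [85, 1.1, -0.8, -2.5, -0.4, -4.6, 0], [85, 1.3, -1.1, -2.9, -0.5, -5.8, 0], [85, 1.47, -1.38, -3.27, -0.62, -7.03, 0], [85, 1.47, -1.38, -3.27, -0.62, -7.03, 0], [85, 1.47, -1.38, -3.27, -0.62, -7.03, 0]]]'

```text
t: 35.12
position: [0.5575, 0.052, 0.3266]
tool_rot: [-179.6, 0.7, 0.0]
wrist_force: [0.7, -0.7, -0.4]
gripper_width: 0.996
grasp_force: 0.0
```

play_rows --series '[[[85, 0.28, -0.97, 0, 0, 0, 0], [85, 0.57, -1.94, 0, 0, 0, 0], [85, 0.85, -2.9, 0, 0, 0, 0], [85, 1.13, -3.9, 0, 0, 0, 0], [85, 1.4, -4.86, 0, 0, 0, 0], [85, 1.7, -5.83, 0, 0, 0, 0], [85, 2, -6.8, 0, 0, 0, 0], [85, 2.27, -7.78, 0, 0, 0, 0]]]'

```text
t: 35.78
position: [0.6473, 0.3622, 0.3246]
tool_rot: [-179.8, 1.0, -0.1]
wrist_force: [1.0, -0.0, -0.2]
gripper_width: 0.995
grasp_force: 0.0
```

play_rows --series '[[[85, 0, 0, 0, 0, 0, 0], [85, 0, 0, 0, 0, 0, 0], [85, 0, 0, 0, 0, 0, 0], [85, 0, 0, 0, 0, 0, 0]]]'

```text
t: 36.12
position: [0.648, 0.3594, 0.3274]
tool_rot: [-179.8, 0.8, -0.3]
wrist_force: [0.4, -0.7, 0.7]
gripper_width: 0.99
grasp_force: 0.0
```

```bash
python3 - <<'E'
from h import *
s=manip.observe(); print(s['position'].round(4),s['tool_rot'].round(1),s['qpos'].round()); print(rel([.651,.3605,.237],tool(0)))
c=eyes.capture('wrist'); h=cv2.cvtColor(c['color'],cv2.COLOR_RGB2HSV); m=((h[...,0]<14)&(h[...,0]>4)&(h[...,1]>200)&(h[...,2]>150)).astype(np.uint8)
m=cv2.morphologyEx(m,2,np.ones((3,3)))
for q in cv2.findContours(m,0,2)[0]:
    if cv2.contourArea(q)>60: (x,y),r=cv2.minEnclosingCircle(q); print(x,y,r,wpx(c,x,y,.27))
E
```

```text
[0.648  0.3594 0.3274] [-179.8    0.8   -0.3] [ 23.  24.  68.   0.  89. 114.]
[0.11, -0.02, 2.26, -0.03, 0.16, -0.05]
76.0 269.0 12.206655502319336 [0.58735945 0.58861784 0.27      ]
307.5 179.0 12.419842720031738 [0.67090911 0.36435115 0.27      ]
```

```bash
python3 - <<'E'
from h import *
c=snap('wrist','w10.png'); im=c['color'][110:260,220:420,::-1]; cv2.imwrite('pics/c10.png',cv2.resize(im,(800,600),interpolation=2))
print(c['origin'],[wpx(c,307.5,179,z).round(4) for z in(.24,.254,.284)],[wpx(c,307.5,v,.284).round(4) for v in(167,191)])
E
```

```text
[0.71681483 0.35759911 0.47011121] [array([0.6642, 0.3653, 0.24  ]), array([0.6674, 0.3648, 0.254 ]), array([0.6743, 0.3638, 0.284 ])] [array([0.6818, 0.3638, 0.284 ]), array([0.6666, 0.3639, 0.284 ])]
```

View pics/c10.png

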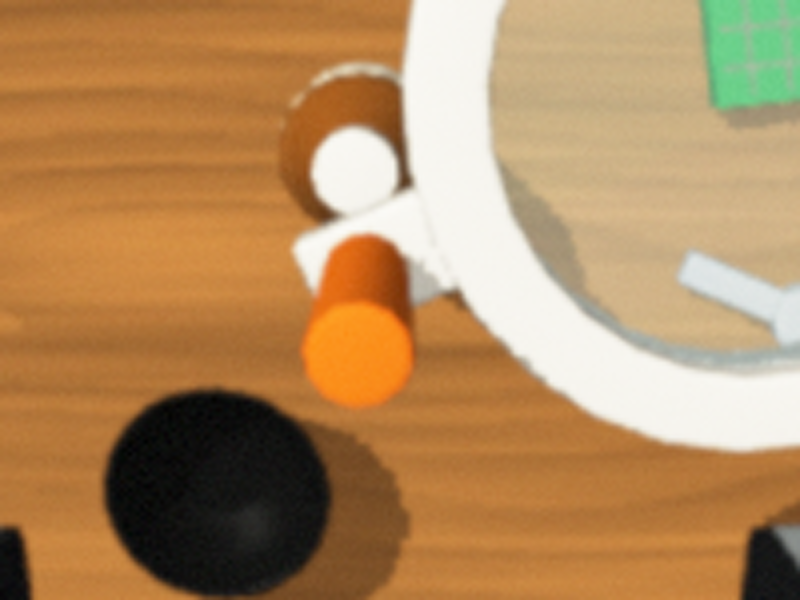

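The orange handle's top disc is at image (309.5,198.7), which puts it at about (.662,.363).

```bash
python3 - <<'E'
from h import *
c=eyes.capture('wrist'); p=wpx(c,309.5,198.7,.284); print(p,rel([p[0],p[1],.237],tool(0)))
E
```

```text
[0.66169717 0.36285088 0.284     ] [0.35, -0.07, 2.3, -0.04, 0.13, -0.06]
```

play_rows --series '[[[85, 0.35, -0.07, 0.2, 0, 0.13, 0], [85, 0.35, -0.07, 0.9, 0, 0.13, 0], [85, 0.35, -0.07, 1.7, 0, 0.13, 0], [85, 0.35, -0.07, 2.2, 0, 0.13, 0], [85, 0.35, -0.07, 2.25, 0, 0.13, 0], [85, 0.35, -0.07, 2.25, 0, 0.13, 0], [0, 0.35, -0.07, 2.25, 0, 0.13, 0], [0, 0.35, -0.07, 2.25, 0, 0.13, 0]]]'

```text
t: 36.93
position: [0.6631, 0.3646, 0.242]
tool_rot: [-179.7, -0.2, -0.2]
wrist_force: [0.1, -0.4, 0.8]
gripper_width: 0.743
grasp_force: 0.0
```

play_rows --series '[[[0, 0, 0, 0, 0, 0, 0], [0, 0, 0, 0, 0, 0, 0], [0, 0, 0, 0, 0, 0, 0], [0, 0, 0, 0, 0, 0, 0], [0, 0, 0, 0, 0, 0, 0], [0, 0, 0, 0, 0, 0, 0], [0, 0, 0, 0, 0, 0, 0]]]'

```text
t: 37.52
position: [0.6621, 0.3638, 0.2397]
tool_rot: [-179.8, -0.1, -0.2]
wrist_force: [-0.9, -3.1, 5.7]
gripper_width: 0.194
grasp_force: 58.7
```

```bash
python3 - <<'E'
from h import *
s=manip.observe(); p=s['position']; print(p.round(4),s['tool_rot'].round(1),s['wrist_force'].round(1),s['gripper_width'])
R0=R.from_euler('xyz',s['tool_rot'],degrees=True)
# hinge refined: stand-camera bias ~+4.5mm in x
H=np.array([.802,.0475]);v=p[:2]-H;a0=np.degrees(np.arctan2(v[1],v[0]))%360;print(a0,np.linalg.norm(v))
m=st(.006,0,.05)[:2]-H; a1=np.degrees(np.arctan2(m[1],m[0]))%360; print('target',a1,np.linalg.norm(m))
P=lambda a:np.r_[H+.345*np.array([np.cos(np.radians(a)),np.sin(np.radians(a))]),p[2]]
A=np.linspace(a0,a1,17)
for k in(0,8): print([rel(P(A[k+i]),R0,P(A[k]),R0)[:2] for i in range(1,9)])
E
```

```text
[0.6621 0.3638 0.2397] [-1.798e+02 -1.000e-01 -2.000e-01] [-0.9 -3.1  5.7] 0.19380948352919034
113.85853378539016 0.34589833375951246
target 220.09878539514114 0.25366828468529795
[[-0.89, 0.46], [-1.71, 1.02], [-2.47, 1.67], [-3.15, 2.4], [-3.74, 3.21], [-4.23, 4.08], [-4.61, 5.0], [-4.89, 5.96]]
[[-0.16, 0.99], [-0.21, 1.98], [-0.15, 2.98], [0.03, 3.96], [0.33, 4.92], [0.73, 5.83], [1.23, 6.69], [1.84, 7.49]]
```

play_rows --series '[[[0, -0.89, 0.46, 0, 0, 0, 0], [0, -1.71, 1.02, 0, 0, 0, 0], [0, -2.47, 1.67, 0, 0, 0, 0], [0, -3.15, 2.4, 0, 0, 0, 0], [0, -3.74, 3.21, 0, 0, 0, 0], [0, -4.23, 4.08, 0, 0, 0, 0], [0, -4.61, 5, 0, 0, 0, 0], [0, -4.89, 5.96, 0, 0, 0, 0]]]'

```text
t: 38.18
position: [0.4616, 0.1292, 0.2393]
tool_rot: [-179.4, 0.2, 0.0]
wrist_force: [-3.8, 4.5, 11.1]
gripper_width: 0.196
grasp_force: 62.1
```

```bash
python3 - <<'E'
from h import *
s=manip.observe(); p=s['position']; print(p.round(4),s['tool_rot'].round(1),s['wrist_force'].round(1),s['gripper_width'])
R0=R.from_euler('xyz',s['tool_rot'],degrees=True)
H=np.array([.802,.0475]);v=p[:2]-H;a0=np.degrees(np.arctan2(v[1],v[0]))%360;print(a0,np.linalg.norm(v))
P=lambda a:np.r_[H+.345*np.array([np.cos(np.radians(a)),np.sin(np.radians(a))]),p[2]]
print([rel(P(a),R0)[:2] for a in np.linspace(a0,220.1,9)[1:]])
E
```

```text
[0.4616 0.1292 0.2393] [-179.4    0.2    0. ] [-3.8  4.5 11.1] 0.19563875628537553
166.50672768262797 0.35008067927991954
[[-0.05, 1.02], [-0.11, 2.03], [-0.06, 3.03], [0.12, 4.03], [0.41, 4.99], [0.8, 5.92], [1.31, 6.79], [1.91, 7.6]]
```

play_rows --series '[[[0, -0.05, 1, 0, 0, 0, 0], [0, -0.11, 2, 0, 0, 0, 0], [0, -0.06, 3, 0, 0, 0, 0], [0, 0.12, 3.95, 0, 0, 0, 0], [0, 0.41, 4.9, 0, 0, 0, 0], [0, 0.8, 5.85, 0, 0, 0, 0], [0, 1.31, 6.7, 0, 0, 0, 0], [0, 1.85, 7.5, 0, 0, 0, 0]]]'

```text
t: 38.85
position: [0.5395, -0.1744, 0.2391]
tool_rot: [-179.7, -0.2, -0.2]
wrist_force: [6.0, 9.5, 11.7]
gripper_width: 0.198
grasp_force: 62.1
```

play_rows --series '[[[0, 0, 0, 0, 0, 0, 0], [0, 0, 0, 0, 0, 0, 0], [0, 0, 0, 0, 0, 0, 0], [0, 0, 0, 0, 0, 0, 0]]]'

```text
t: 39.18
position: [0.5401, -0.1751, 0.2392]
tool_rot: [-180.0, -0.3, -0.3]
wrist_force: [1.1, -2.4, 7.2]
gripper_width: 0.188
grasp_force: 61.2
```

```bash
python3 - <<'E'
from h import *
s=manip.observe(); p=s['position']; print(p.round(4),s['wrist_force'].round(1))
H=np.array([.802,.0475]);v=p[:2]-H;v/=np.linalg.norm(v);print('lens',H+.255*v,'mid',st(.006,0,0))
E
```

```text
[ 0.5401 -0.1751  0.2392] [ 1.1 -2.4  7.2]
lens [ 0.60770794 -0.11765325] mid [ 0.60796024 -0.11588962  0.        ]
```

Lens is within 2 mm. I'll release, rise and go clear.

play_rows --series '[[[30, 0, 0, 0, 0, 0, 0], [50, 0, 0, 0, 0, 0, 0], [60, 0, 0, 0, 0, 0, 0], [60, 0, 0, 0, 0, 0, 0], [60, 0, 0, -0.8, 0, 0, 0], [60, 0, 0, -1.6, 0, 0, 0], [60, 0, 0, -2.4, 0, 0, 0], [60, 0, 0, -2.8, 0, 0, 0]]]'

```text
t: 39.85
position: [0.539, -0.1743, 0.3529]
tool_rot: [-179.9, -0.2, -0.2]
wrist_force: [-0.2, 0.2, 0.9]
gripper_width: 0.7
grasp_force: 0.0
```

play_rows --series '[[[60, -0.8, 0, 0, 0, 0, 0], [60, -1.6, 0, 0, 0, 0, 0], [60, -2.4, -0.5, 0, 0, 0, 0], [60, -3.2, -1.2, 0, 0, 0, 0], [60, -3.8, -2, 0, 0, 0, 0], [60, -3.8, -3, 0, 0, 0, 0], [60, -3.8, -4, 0, 0, 0, 0], [60, -3.8, -4.5, 0, 0, 0, 0]]]'

```text
t: 40.52
position: [0.3853, 0.0099, 0.3492]
tool_rot: [-179.7, 0.0, -0.1]
wrist_force: [0.6, 0.2, -0.8]
gripper_width: 0.701
grasp_force: 0.0
```

play_rows --series '[[[60, 0, 0, 0, 0, 0, 0], [60, 0, 0, 0, 0, 0, 0], [60, 0, 0, 0, 0, 0, 0], [60, 0, 0, 0, 0, 0, 0]]]'

```text
t: 40.85
position: [0.3866, 0.0058, 0.349]
tool_rot: [-179.8, 0.1, -0.3]
wrist_force: [-0.1, -0.4, 0.8]
gripper_width: 0.707
grasp_force: 0.0
```

```bash
python3 - <<'E'
from h import *
t=snap('top','t11.png'); s=snap('side','s11.png'); print(char(t,.034,(415,195,460,245)),w2px(t,st(.006,0,.217)))
cv2.imwrite('pics/duo11.png',np.vstack([cv2.resize(t['color'][90:240,290:470,::-1],(640,300)),cv2.resize(s['color'][180:330,260:460,::-1],(640,300))]))
E
```

```text
((462.7806701660156, -382.2955627441406), (61.25012969970703, 43.89191436767578), 89.83749389648438) [361.35654644 168.53093352]
```

View pics/duo11.png

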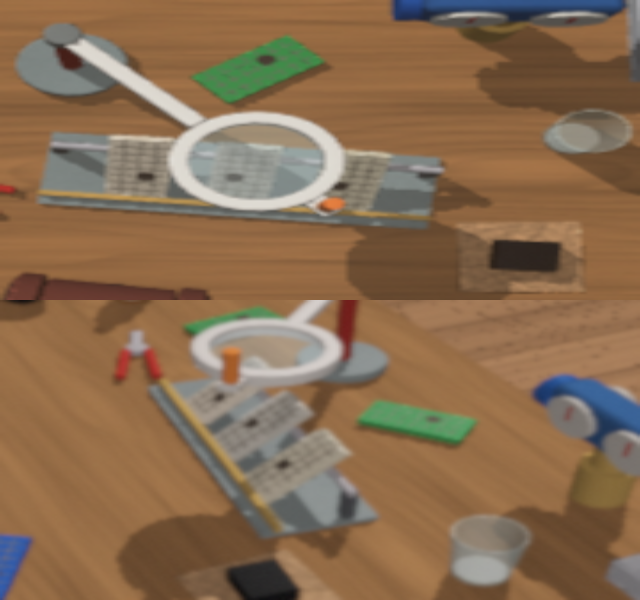

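The final view shows the lens centred over the stand at top (362,170), all three boards leaning with feet behind the strip, and the charcoal on the mat. The robot is clear.

```bash
python3 -c "
from rig import ticket
print(ticket.close_job())"
```

```text
the job is handed in; nothing more can be done
None
```

I handed in the job at about 41 s on the robot's clock: three boards lean side by side in the stand, the charcoal is on the mat, the lens is back over the middle of the stand, and nothing else looked moved in the last pictures, but no verdict was returned.

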